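# Put the loose produce away in the riser drawer and shut it up for the night

## Task

Close up the stand for the night: with the pull hook in its wire loop, draw the drawer fully out from under the display riser, put into it every onion, orange, tomato and lemon that lies loose in front of you (not the stock at the far right end), and set the wooden lid squarely on the drawer. Then slide the drawer fully home under the riser (the hook can push it the last stretch), stand the hook back on its foot on the table clear in front of the riser, and swing the wooden bar down across the front. Leave the pepper, zucchini and tub where they are.

Things in the scene. Friction and masses are not known exactly. Their poses are not given: they have to be found in the camera images.
- stand: Fixed wooden display riser, 240 (x) x 340 (y) x 158 mm high: 16 mm top board (underside at 142 mm) on two 20 mm cheeks and a back. Origin: centre of its footprint, z up. Its open front looks along its -x; front edges at x = -120 mm. The drawer runs in it; shut, the drawer's front face is 75 mm inside the front edge, out of the hand's reach.
- drawer (a joint): How far the drawer is out of the riser, m: 0 = home, 0.27 = fully out (stop), moving along the riser's -x. It starts within 8 mm of home, runs with about 2.5 N of friction and stays where it is left.
- drawer_tray (a point): Centre of the drawer's underside, axes as the riser's, 12 mm above the table; shut, at x = +30 mm in the riser's frame. Open tray 150 (x) x 270 (y) x 78 mm high, 6 mm walls; floor 6 mm, rim 78 mm above this point. Low partitions (top at 42 mm) at y = -43 and +43 mm make three cells, centred at y = -86, 0, +86 mm, over 80 mm wide, 138 mm long (x). Flat front face at x = -75 mm.
- loop (a point): Centre of the opening of the drawer's steel wire loop, axes as the riser's, 40 mm above the table. The loop is a flat U of 8 mm wire lying level, standing out from the middle of the drawer's front face (17 mm from this point) to its outer bar, 21 mm from this point along -x; opening 34 (x) x 60 mm (y), open above and below.
- hook: Loose pull hook, 0.25 kg, standing on the table. Origin under the centre of its 60 x 60 x 10 mm foot, z up. Upright wooden grip on it, 28 (x) x 24 mm (y), up to z = 110 mm. A 12 mm steel rod runs along the hook's +x at z = 55 mm to x = 170 mm, then straight down to a nose ending at z = 0. Lifted 55 to 60 mm it passes over the loop and under the riser's top; lowered, its nose is in the loop.
- hook_tip (a point): Lower end of the hook's nose: centre of its 12 mm round end, 170 mm ahead of the grip, 6 mm above the table when the hook stands.
- lid: Loose plywood lid, 150 (x) x 270 (y) x 8 mm, 0.25 kg, on top of the riser at first. Origin: centre of the plate's underside. Rounded cleats 7.5 mm deep below fit inside the drawer's rim with 4 to 8 mm play. Wooden bar handle in the middle of the top, 14 (x) x 80 mm (y), from 8 to 34 mm above the origin. When on, its origin is 78 mm above point drawer_tray; either way round.
- swing_bar (a joint): Angle of the wooden bar on the riser's front, rad: 0 = lying level across the opening on its stop, 1.57 = upright, 1.8 = leaning outward (to the riser's +y) on its other stop. It starts upright or leaning a little outward, held by friction; pushed towards the riser's -y past about 1.1 rad it falls shut by itself (if it hangs, press it down). No spring.
- bar_pivot (a point): Pivot of the swing bar, at (-130, +156, 74) mm in the riser's frame, on the front edge of the +y cheek. The bar turns in the riser's y-z plane; it is 12 mm thick (x), 22 mm broad and reaches 173 mm from the pivot.
- bar_end (a point): Free end of the swing bar, 173 mm from the pivot.
- onion: Onion, 62 mm across, loose on the table; origin at the centre of its underside as it first stands, its z axis up through it, 68 mm high. It may be absent
- orange: Orange, 60 mm across, loose on the table; origin at the centre of its underside as it first stands, its z axis up through it, 57 mm high. It may be absent
- tomato: Red tomato, 67 mm across, loose on the table; origin at the centre of its underside as it first stands, its z axis up through it, 68 mm high. It may be absent
- lemon: Yellow lemon, 78 mm long (its x) and 54 mm across (its y), loose on the table; origin at the centre of its underside as it first stands, its z axis up through it, 53 mm high. It may be absent
- pepper: Red pepper, 76 x 79 x 106 mm, beyond the work; leave it alone. Origin under its centre.
- zucchini: Green zucchini, 56 x 183 x 42 mm, to the right; leave it alone. Origin under its centre.
- tub: Printed food tub, 72 mm across, 71 mm high, at the right; leave it alone. Origin under its centre.
Mind the look-alikes: they are no part of the job. What is shaped like the orange but blue is not meant. What is shaped like the onion but blue is not meant.

How it is judged:
By the outcome, as a careful person would: the job done as asked, in the order asked, and still so for the second after the job is handed in, with the robot touching nothing.
Of onion, orange, tomato, lemon only 2 to 3 are there at a start; the rules pass over those that are not, and their reading is None.
At some moment in a run one of onion, orange, tomato, lemon may be knocked a few centimetres aside while the robot is not near it.
Once in a run the grip may slacken for a moment while it holds something.
It also fails if it takes over 200 s, if anything falls off the work surface, if the arm or the gripper's body presses on something with over 40 N, if the wrist force passes 120 N, or if a joint passes its speed limit or range.

## Robot

A 6-joint arm with a two-finger parallel gripper is mounted at the origin on a cart in front of the work surface, level with it; the furniture and walls round the work are solid. World frame = base frame: x ahead of the robot, y to its left, z up, the work surface at z = 0. Lengths are in mm, angles in rad, forces in N, time in s.
With the tool pointing down it reaches from about 375 to 900 mm from the base axis. Payload 3.1 kg.
Tool frame: the origin (TCP) lies between the finger pads; the fingertips stand 11 mm ahead of it and the grasp point (between the pads) lies 8 mm behind it; z points along the fingers, y is the direction in which the jaws open and shut (so a half turn about z gives the same grasp; the last joint's range is limited). The gripper opens to 85 mm and grips with 20 to 120 N. Pads are 22 mm wide; open, the fingers measure 114 mm over their backs; the gripper's body (76 mm by 85 mm) begins 54 mm behind the grasp point. The pads swing forward as they close: fully open they stand 13 mm farther back than shut.
Start: joints at [1.171, 0.527, 1.433, -0, 1.181, -0.178], TCP at [136.842, 609.812, 242.31] pointing down, gripper open.
Joint ranges: [-3.08, 3.08], [-0.75, 2.2], [0.22, 2.44], [-1.43, 4.57], [0, 2.65], [-2.85, 2.85]. Speed limits (rad/s): [2.79, 2.79, 3.14, 3.14, 3.14, 3.14].

## Interface

Orientations are given as a unit quaternion [w, x, y, z].
In Python, from station import r gives the robot as it stands.
- The arm moves only by the tool send_rows, never from a script. Its argument "plan" is one flat list of numbers, 5 for each row, row after row: the shift along the tool's x, y, z in mm, then the turn about the tool's z in rad, then the closure in counts, from 0 (fully open) to 255 (shut). A call has 1 to 5 rows; each row is the pose to reach, as a shift and turn from the pose measured when the call began, along the tool's axes at that moment; what a row does not reach only later rows make up. A row lasts 1/8 s, in which the tool goes at most 62.5 mm and 10.7 degrees, less where a joint would pass 70% of its speed; a pose out of reach is approached as far as the arm can. A call with a gripper value outside its range is refused whole. The fingers move at their own pace and stop on an object; "squeeze" is the grip in N (left out, the last holds). Time passes only in rows, so rows that repeat a pose let the fingers close. It gives the time, the measured TCP pose, the force and the opening at its end, in the units of the state.
- r.sense(): the state, without advancing time (a new reading comes with each control period).
- r.camera(name): name is "scene" or "top" or "wrist"; returns a dict with "color" (420x560x3 uint8, blue, green, red), "z_map" (420x560 float32, mm along the optical axis (not along the pixel's ray), 0 where there is no reading), "fx", "fy", "cx", "cy" (pixels), "extrinsics" (4x4, takes a point from camera to world coordinates). Camera axes: x right, y down, z forward; pixel columns grow to the right and rows downward; lengths in mm; the calibration is good to about 2 mm. The wrist camera is an equidistant fisheye: a pixel r from the principal point sees the ray r / f radians off the axis. A picture is of the moment at which its call begins.
- r.sign_off(): hands the job in, once; it reports no verdict.
The state is a dict: "time": time; "joint_pos": joint angles; "qd": joint speeds; "joint_efforts": joint torques, N m; "eef_pos": TCP position; "ee_rot": TCP orientation; "contact_force": force on the tool from outside, world axes, zero at the start; "wrist_torque": the same for the moment, N m; "width": opening from 0.0 (shut) to 1.0 (fully open).
Only numpy, scipy, OpenCV 4.12 (cv2) and the standard library are available. Lean on these libraries where they do the work, as an engineer would, in place of code of your own. Each camera call takes 0.05 s, during which the arm holds its last target. There are 200 camera calls.

## Working session

There is one attempt and no reset: what is moved stays moved. The work goes in short steps, Python scripts to look and compute and a tool call to move; the robot and the scene stay as the last step left them, time stands still between calls to the robot, and variables do not carry over. Pictures are saved under pics/ and viewed, about 12 in all and at most 16, crops included, and the job is handed in when it is done.

Besides the shell and the picture viewer there is one more tool, called after "Request:" by a JSON object that holds its "name" and its "arguments", one argument or row to a line. send_rows: Moves the arm, as the interface text tells. Its arguments: {"type":"object","properties":{"plan":{"type":"array"},"squeeze":{"type":"number"}},"required":["plan"]}

```bash
ls; mkdir -p pics
cat > h.py <<'E'
import numpy as np, cv2
from station import r
def snap(n):
    c=r.camera(n); return c
def cloud(c,name):
    z=c["z_map"]; v,u=np.indices(z.shape)
    if name=="wrist":
        x=(u-c["cx"])/c["fx"]; y=(v-c["cy"])/c["fy"]; t=np.hypot(x,y); k=np.where(t>1e-6,np.tan(np.minimum(t,1.5))/np.maximum(t,1e-6),1)
        p=np.stack([x*k*z,y*k*z,z],-1)
    else: p=np.stack([(u-c["cx"])/c["fx"]*z,(v-c["cy"])/c["fy"]*z,z],-1)
    E=np.array(c["extrinsics"]); w=p@E[:3,:3].T+E[:3,3]; w[z<=0]=np.nan
    return w
E
python3 - <<'E'
from h import *
s=r.sense(); print({k:np.round(v,3) for k,v in s.items()})
for n in("scene","top"):
    c=snap(n); cv2.imwrite(f"pics/{n}0.png",c["color"]); np.savez(f"{n}0.npz",**c)
    print(n,c["fx"],c["cx"],c["cy"],np.round(c["extrinsics"],3).tolist())
E
```

```text
pics
{'time': np.float64(0.0), 'joint_pos': array([ 1.171,  0.528,  1.434, -0.   ,  1.181, -0.178]), 'qd': array([ 0.001, -0.   , -0.002,  0.   , -0.001, -0.   ]), 'joint_efforts': array([-1.0000e-03, -4.4235e+01, -1.7803e+01, -0.0000e+00,  8.0000e-03,
        0.0000e+00]), 'eef_pos': array([136.583, 609.164, 241.332]), 'ee_rot': array([-0.   ,  0.11 ,  0.994, -0.001]), 'contact_force': array([ 0.732, -0.522, -0.769]), 'wrist_torque': array([-0.041,  0.023,  0.012]), 'width': np.float64(1.0)}
scene 507.31990311108586 276.9470628623977 220.13699862187033 [[0.829, -0.25, 0.501, -161.171], [-0.56, -0.381, 0.736, -1141.225], [0.007, -0.89, -0.455, 783.889], [0.0, 0.0, 0.0, 1.0]]
top 431.729138395926 278.26075577409665 206.06980806303875 [[-0.289, -0.936, 0.199, 266.809], [-0.957, 0.284, -0.056, 11.73], [-0.004, -0.207, -0.978, 1543.636], [0.0, 0.0, 0.0, 1.0]]
```

View pics/scene0.png

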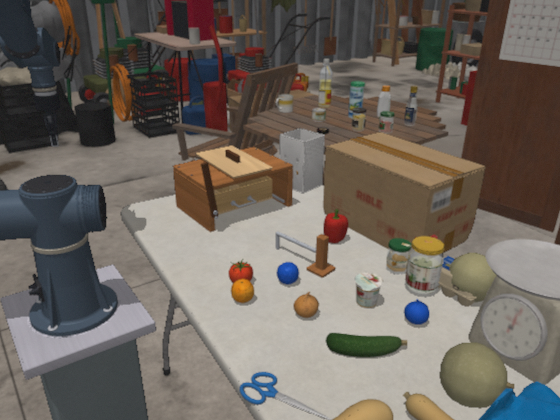

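View pics/top0.png

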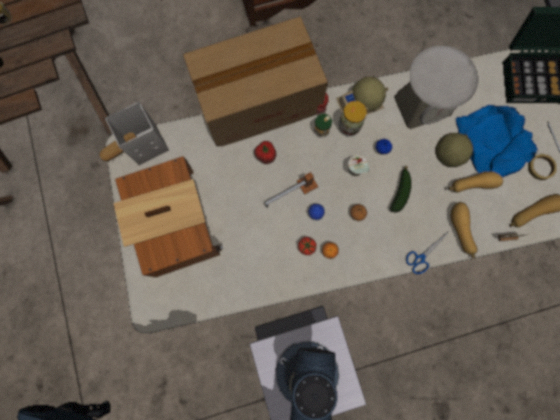

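The top view shows the riser at about (165,215) with the lid on it and the bar post at its lower right corner (213,250). The hook has its grip at (309,183) and its tip at (267,204). The loose produce is a tomato (307,245), an orange (331,250) and an onion (358,212), with no lemon. The blue balls at (316,211) and (383,146) are decoys, and the red thing at (265,152) is the pepper.

```bash
cat >> h.py <<'E'
def load(n): return dict(np.load(n,allow_pickle=True))
E
python3 - <<'E'
from h import *
c=load("top0.npz"); w=cloud(c,"top"); s=load("scene0.npz"); ws=cloud(s,"scene")
# table heights
for n,u,v in[("table",260,240),("tom",307,245),("orange",331,250),("onion",358,212),("bluE",316,211)]: print(n,w[v,u].round(1))
def fit(p):
    A=np.c_[2*p,np.ones(len(p))]; x=np.linalg.lstsq(A,(p**2).sum(1),rcond=None)[0]; return x[:3].round(1),round(float(np.sqrt(x[3]+x[:3]@x[:3])),1)
for n,u,v in[("tom",307,245),("orange",331,250),("onion",358,212)]:
    q=np.concatenate([w.reshape(-1,3),ws.reshape(-1,3)]); q=q[~np.isnan(q[:,0])]
    m=(np.hypot(*(q[:,:2]-w[v,u,:2]).T)<45)&(q[:,2]>12); p=q[m]; print(n,m.sum(),p.min(0).round(),p.max(0).round(),p.mean(0).round(),fit(p))
# riser/lid: points z
for nm,W in(("top",w),("scene",ws)):
    q=W.reshape(-1,3); q=q[~np.isnan(q[:,0])]
    m=(q[:,0]>200)&(q[:,0]<800)&(q[:,1]>300)&(q[:,1]<800)
    for lo,hi in((150,162),(163,180),(185,210)):
        p=q[m&(q[:,2]>lo)&(q[:,2]<hi)]
        if len(p)>20: print(nm,lo,hi,len(p),p[:,2].mean().round(1),cv2.minAreaRect(p[:,:2].astype(np.float32)))
    # hook
    m=(q[:,0]>300)&(q[:,0]<760)&(q[:,1]>-50)&(q[:,1]<300)
    p=q[m&(q[:,2]>85)&(q[:,2]<120)]; print("grip",len(p),p.mean(0) if len(p) else 0, p[:,2].max() if len(p) else 0)
im=c["color"][130:300,100:420]; cv2.imwrite("pics/top0c.png",cv2.resize(im,None,fx=2.5,fy=2.5,interpolation=cv2.INTER_CUBIC))
E
```

```text
table [480.3  22.5   4.5]
tom [ 409.6 -128.6   54. ]
orange [ 369.  -202.4   55.5]
onion [ 467.9 -334.2   58.6]
bluE [ 514.6 -195.    55.1]
tom 675 [ 375. -163.   14.] [441. -96.  65.] [ 404. -134.   45.] (array([ 407.8, -129.2,   28.8]), 30.7)
orange 666 [ 340. -234.   12.] [ 399. -172.   65.] [ 366. -209.   43.] (array([ 371. , -201.2,   29.5]), 28.7)
onion 689 [ 440. -372.   12.] [ 503. -312.   68.] [ 464. -347.   41.] (array([ 470.7, -340.5,   28.3]), 28.2)
top 150 162 1866 157.5 ((630.607666015625, 357.88226318359375), (339.4901123046875, 127.62413024902344), 2.269871711730957)
top 163 180 2026 172.9 ((630.55810546875, 372.46588134765625), (334.0475769042969, 145.26321411132812), 0.22013095021247864)
top 185 210 83 197.5 ((637.809326171875, 325.52398681640625), (14.830411911010742, 49.66009521484375), 1.0865439176559448)
grip 63 [468.22347527 230.08114713 102.61309942] 119.27408105163545
scene 150 162 553 156.7 ((628.2578125, 363.42431640625), (126.72465515136719, 340.9355163574219), 89.98725891113281)
scene 163 180 534 172.3 ((637.2755737304688, 377.2733154296875), (156.25547790527344, 154.18106079101562), 0.019031472504138947)
scene 185 210 43 194.3 ((635.6127319335938, 326.3111267089844), (51.9644660949707, 17.57449722290039), 83.86383056640625)
grip 339 [517.23602213 225.65194242  98.42605547] 119.93635668779484
```

View pics/top0c.png

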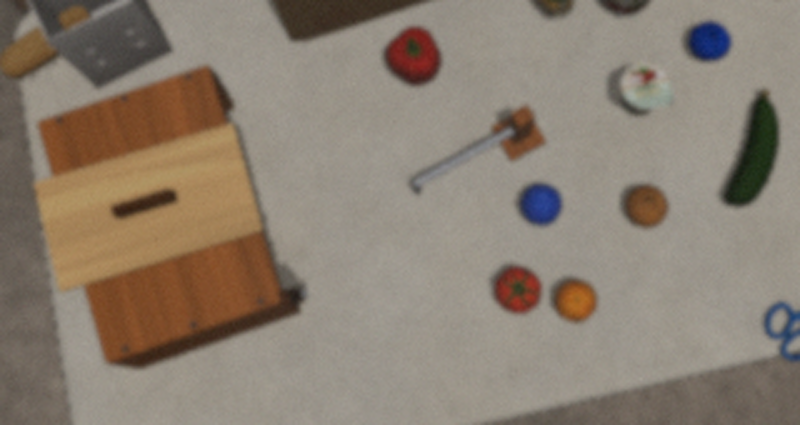

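Run:
```python
from h import *
for n in("top","scene"):
    c=load(n+"0.npz"); w=cloud(c,n).reshape(-1,3); w=w[~np.isnan(w[:,0])]
    b=w[(w[:,2]>150)&(w[:,2]<182)&(w[:,0]>420)&(w[:,0]<840)&(w[:,1]>150)&(w[:,1]<480)]
    P=[]
    for x in range(480,790,10):
        q=b[(abs(b[:,0]-x)<5)&(b[:,2]<162)]
        if len(q)>3: P.append((x,q[:,1].min()))
    P=np.array(P); k=np.polyfit(P[:,0],P[:,1],1); res=P[:,1]-np.polyval(k,P[:,0]); k=np.polyfit(*P[abs(res)<5].T,1)
    print(n,"front edge y at x=630",np.polyval(k,630).round(1),"slope deg",np.degrees(k[0]).round(2),"std",res.std().round(1))
    q=b[(b[:,2]<162)&(b[:,1]<370)]; 
    lo=[];hi=[]
    for y in range(265,470,10):
        s=b[abs(b[:,1]-y)<5]; s=s[s[:,2]<162]
        if len(s)>5: lo.append((y,s[:,0].min())); hi.append((y,s[:,0].max()))
    print(np.round(lo,0).tolist()); print(np.round(hi,0).tolist())
    # hook
    h=w[(w[:,0]>480)&(w[:,0]<760)&(w[:,1]>-220)&(w[:,1]<220)]
    g=h[(h[:,2]>95)&(h[:,2]<125)]; print("grip",len(g),g.round(0)[:60:6].tolist())
    rr=h[(h[:,2]>40)&(h[:,2]<72)&(h[:,1]>-160)]; print("rod",len(rr),rr[np.argsort(rr[:,1])][::max(1,len(rr)//12)].round(0).tolist())
    m=w[(w[:,2]>188)&(w[:,2]<215)&(abs(w[:,0]-637)<60)&(abs(w[:,1]-330)<80)]; print("handle",len(m),cv2.minAreaRect(m[:,:2].astype(np.float32)))
    l=w[(w[:,2]>165)&(w[:,2]<182)&(abs(w[:,0]-637)<110)&(abs(w[:,1]-330)<200)]; print("lid",len(l),l.min(0),l.max(0))
    a=w[(w[:,2]>170)&(w[:,1]<265)&(w[:,1]>200)&(w[:,0]<520)&(w[:,0]>420)]; print("bar",len(a),a[:8].round(0).tolist())
```

```text
top front edge y at x=630 180.7 slope deg 2.74 std 3.7
[[265.0, 466.0], [275.0, 465.0], [285.0, 465.0], [295.0, 464.0], [305.0, 465.0], [315.0, 462.0], [325.0, 463.0], [335.0, 463.0], [345.0, 461.0], [355.0, 461.0], [365.0, 461.0], [375.0, 460.0], [385.0, 461.0], [395.0, 459.0], [405.0, 460.0], [415.0, 463.0], [425.0, 719.0]]
[[265.0, 804.0], [275.0, 804.0], [285.0, 802.0], [295.0, 802.0], [305.0, 803.0], [315.0, 802.0], [325.0, 802.0], [335.0, 800.0], [345.0, 799.0], [355.0, 799.0], [365.0, 799.0], [375.0, 800.0], [385.0, 799.0], [395.0, 797.0], [405.0, 797.0], [415.0, 798.0], [425.0, 798.0]]
grip 63 [[643.0, -210.0, 106.0], [637.0, -201.0, 109.0], [637.0, -194.0, 105.0], [628.0, -212.0, 116.0], [628.0, -205.0, 111.0], [628.0, -195.0, 109.0], [622.0, -214.0, 111.0], [621.0, -203.0, 113.0], [619.0, -195.0, 114.0], [618.0, -191.0, 111.0]]
rod 194 [[622.0, -158.0, 65.0], [616.0, -142.0, 61.0], [609.0, -125.0, 64.0], [608.0, -113.0, 66.0], [601.0, -104.0, 60.0], [734.0, -95.0, 50.0], [607.0, -87.0, 59.0], [605.0, -79.0, 60.0], [741.0, -71.0, 65.0], [751.0, -63.0, 64.0], [590.0, -56.0, 5
[... 922 characters left out ...]
 [481.0, 159.0, 108.0], [482.0, 153.0, 103.0], [632.0, -193.0, 110.0], [629.0, -193.0, 108.0], [642.0, -202.0, 108.0], [628.0, -198.0, 107.0], [638.0, -212.0, 110.0], [622.0, -206.0, 109.0]]
rod 351 [[618.0, -160.0, 50.0], [615.0, -136.0, 56.0], [755.0, -119.0, 66.0], [748.0, -114.0, 56.0], [740.0, -109.0, 66.0], [606.0, -103.0, 60.0], [736.0, -96.0, 48.0], [603.0, -87.0, 60.0], [737.0, -79.0, 61.0], [595.0, -63.0, 58.0], [586.0, -39.0, 53.0], [489.0, 159.0, 64.0], [656.0, 218.0, 43.0]]
handle 66 ((635.7207641601562, 307.8338623046875), (79.9693832397461, 18.53938102722168), 87.70508575439453)
lid 1227 [559.13856538 170.03543805 165.00206567] [715.42047773 454.3405921  181.59430242]
bar 0 []
```

```bash
cat >> h.py <<'E'
from scipy.spatial.transform import Rotation as R
def rot(q): return R.from_quat([q[1],q[2],q[3],q[0]]).as_matrix()
def go(*T):
    """targets: (x,y,z,yaw of tool y deg); prints tool shifts/turn in chain, 5-row calls counted from the ideal previous pose"""
    s=r.sense(); p=np.array(s["eef_pos"]); M=rot(s["ee_rot"]); yaw=np.degrees(np.arctan2(M[1,1],M[0,1]))
    print("at",p.round(1),"yaw",yaw.round(1),"w",round(float(s["width"]),3),"F",np.round(s["contact_force"],1),"t",s["time"],"down",M[:,2].round(3),"q6",round(float(s["joint_pos"][5]),2))
    for t in T:
        d=M.T@(np.array(t[:3])-p); a=t[3]-yaw; n=max(np.linalg.norm(d)/62,abs(a)/10.6)
        print(t,"shift",d.round(0),"turn",round(-np.radians(a),3),"rows",round(n,1))
        p=np.array(t[:3],float); M=R.from_euler("z",a,degrees=True).as_matrix()@M; yaw=t[3]
RC=np.array([633,300.5]); RY=np.radians(92.5)
def ris(x,y): return RC+np.array([np.cos(RY)*x-np.sin(RY)*y,np.sin(RY)*x+np.cos(RY)*y])
E
python3 - <<'E'
from h import *
go((630,-203,220,105)); go((630,-203,80,105))
print(ris(-62,0),ris(-232,0),ris(-332,0),ris(-502,0),ris(-130,156))
E
```

```text
at [136.6 609.3 241.4] yaw 77.4 w 0.999 F [-0.7  0.4 -0.3] t 0.1 down [-0.001 -0.002 -1.   ] q6 -0.18
(630, -203, 220, 105) shift [-659. -684.   23.] turn -0.483 rows 15.3
at [136.6 609.3 241.4] yaw 77.4 w 0.999 F [-0.7  0.4 -0.3] t 0.1 down [-0.001 -0.002 -1.   ] q6 -0.18
(630, -203, 80, 105) shift [-659. -684.  163.] turn -0.483 rows 15.5
[635.70440202 238.55901026] [643.11969787  68.72081259] [647.48163661 -31.18400957] [ 654.89693246 -201.02220723] [482.81899779 163.81910677]
```

Request:
{"name": "send_rows", "arguments": {
  "plan": [-210,-220,0,0,0,-210,-220,0,0,0,-210,-220,0,0,0,-210,-220,0,0,0,-210,-220,0,0,0]
}}

```text
time: 0.72
eef_pos: [293.9, 346.6, 241.6]
ee_rot: [-0.0, 0.11, 0.994, -0.001]
contact_force: [1.1, 0.5, -0.0]
width: 1.0
```

Request:
{"name": "send_rows", "arguments": {
  "plan": [-214,-221,0,0,0,-214,-221,0,0,0,-214,-221,0,0,0,-214,-221,0,0,0,-214,-221,0,0,0]
}}

```text
time: 1.35
eef_pos: [455.0, 82.2, 242.0]
ee_rot: [-0.0, 0.111, 0.994, -0.001]
contact_force: [-0.8, 0.4, 0.3]
width: 1.0
```

Request:
{"name": "send_rows", "arguments": {
  "plan": [-60,-60,0,-0.16,0,-120,-120,0,-0.32,0,-170,-170,10,-0.483,0,-215,-220,20,-0.483,0,-215,-220,20,-0.483,0]
}}

```text
time: 1.98
eef_pos: [616.9, -181.7, 221.6]
ee_rot: [-0.001, -0.13, 0.992, -0.001]
contact_force: [0.6, -0.7, -0.3]
width: 1.002
```

Run:
```python
from h import *
c=snap("wrist"); cv2.imwrite("pics/w1.png",c["color"]); w=cloud(c,"wrist").reshape(-1,3)
print(np.round(c["extrinsics"],2).tolist(),c["fx"])
w=w[~np.isnan(w[:,0])]
g=w[(w[:,2]>100)&(w[:,2]<118)&(abs(w[:,0]-630)<50)&(abs(w[:,1]+203)<50)]; print("grip",len(g),g.mean(0) if len(g) else 0,cv2.minAreaRect(g[:,:2].astype(np.float32)) if len(g) else 0)
m=w[(w[:,2]>52)&(w[:,2]<68)&(w[:,0]>560)&(w[:,0]<640)&(w[:,1]>-180)&(w[:,1]<-20)]; print(len(m),cv2.fitLine(m[:,:2].astype(np.float32),cv2.DIST_HUBER,0,.01,.01).ravel() if len(m) else 0, m.max(0))
t=w[(w[:,2]<10)&(abs(w[:,0]-630)<150)&(abs(w[:,1]+203)<150)]; print("table z",np.median(t[:,2]))
go((630,-203,80,105))
```

```text
[[-0.26, 0.92, 0.29, 541.8], [0.97, 0.25, 0.08, -201.38], [0.0, 0.3, -0.95, 353.78], [0.0, 0.0, 0.0, 1.0]] 325.19226210127806
grip 1033 [ 627.80622264 -200.08697145  109.27674796] ((629.552978515625, -199.76661682128906), (24.3192138671875, 28.038009643554688), 12.86040210723877)
1811 [ 2.1639438e-01 -9.7630602e-01  6.0808136e+02 -1.0976801e+02] [630.92338897 -29.39626529  63.22199561]
table z 0.43686908665858937
at [ 621.1 -189.7  220.6] yaw 104.7 w 0.999 F [ 4.6 -4.6 -0.4] t 2.025 down [ 0.004 -0.008 -1.   ] q6 -2.29
(630, -203, 80, 105) shift [ -5. -14. 141.] turn -0.005 rows 2.3
```

View pics/w1.png

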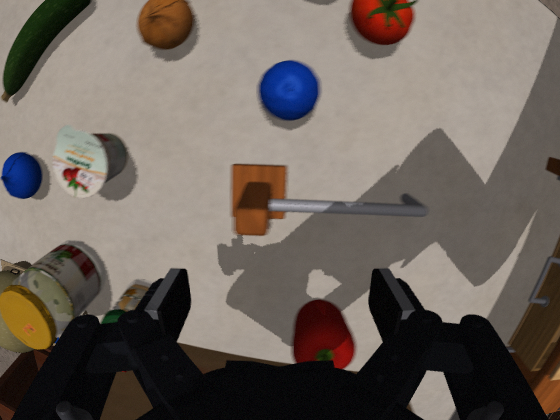

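The wrist view shows the hook with its foot at (258,195) and its rod running to the tip at (425,210). The path down to the grip is clear.

Request:
{"name": "send_rows", "arguments": {
  "plan": [-5,-12,60,0.035,0,-5,-12,110,0.035,0,-5,-12,141,0.035,0,-5,-12,141,0.035,0,-5,-12,141,0.035,0]
}}

```text
time: 2.65
eef_pos: [630.4, -201.5, 80.9]
ee_rot: [0.003, -0.111, 0.994, -0.005]
contact_force: [0.0, -0.4, 0.4]
width: 1.002
```

Request:
{"name": "send_rows", "arguments": {
  "plan": [0,0,0,0,255,0,0,0,0,255,0,0,0,0,255,0,0,0,0,255,0,0,0,0,255],
  "squeeze": 60
}}

```text
time: 3.28
eef_pos: [630.7, -201.4, 81.8]
ee_rot: [0.003, -0.111, 0.994, -0.005]
contact_force: [-1.6, 0.2, 5.5]
width: 0.319
```

Request:
{"name": "send_rows", "arguments": {
  "plan": [0,0,-30,0,255,0,0,-57,0,255,-17,55,-57,0.09,255,-35,115,-57,0.179,255,-52,174,-57,0.179,255]
}}

```text
time: 3.9
eef_pos: [642.1, -18.3, 136.2]
ee_rot: [0.003, -0.021, 1.0, -0.005]
contact_force: [0.8, -1.0, -3.6]
width: 0.325
```

Run:
```python
from h import *
c=snap("wrist"); cv2.imwrite("pics/w2.png",c["color"]); np.savez("w2.npz",**c); w=cloud(c,"wrist")
ok=~np.isnan(w[...,0])
m=ok&(w[...,2]>30)&(w[...,2]<50)&(w[...,0]>560)&(w[...,0]<710)&(w[...,1]>180)&(w[...,1]<250)
p=w[m]; print(m.sum()); 
if m.sum(): print(p.min(0),p.max(0),cv2.minAreaRect(p[:,:2].astype(np.float32)))
go((643,65,138,92.5))
```

```text
638
[599.1511307  212.71675455  37.57532486] [676.33679543 249.59899778  46.4224067 ] ((637.7059936523438, 230.91481018066406), (75.79266357421875, 33.762596130371094), 3.410202980041504)
at [641.1  -8.8 136. ] yaw 92.7 w 0.318 F [-1.6  4.5 -2.7] t 3.95 down [ 0.004 -0.002 -1.   ] q6 -1.8
(643, 65, 138, 92.5) shift [-5. 74. -2.] turn 0.003 rows 1.2
```

View pics/w2.png

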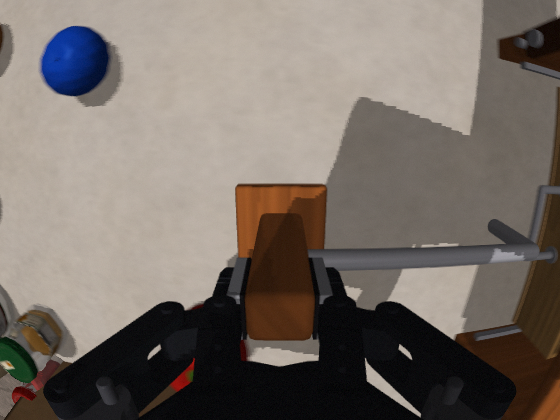

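The wrist view shows the loop at about (540,215) and the hook nose, lifted, at (492,225), pointing at the loop. The loop measures 76 mm wide and its centre is at about (637,238.5).

Request:
{"name": "send_rows", "arguments": {
  "plan": [-4,40,-3,0,255,-9,77,-3,0,255,-9,77,-3,0,255,-9,77,-3,0,255,-9,77,-3,0,255]
}}

```text
time: 4.58
eef_pos: [646.3, 67.1, 138.4]
ee_rot: [0.001, -0.023, 1.0, -0.001]
contact_force: [0.1, -0.4, -2.7]
width: 0.321
```

Request:
{"name": "send_rows", "arguments": {
  "plan": [0,0,15,0,255,0,0,30,0,255,0,0,45,0,255,0,0,53,0,255,0,0,53,0,255]
}}

```text
time: 5.2
eef_pos: [645.8, 67.0, 84.2]
ee_rot: [0.0, -0.023, 1.0, -0.001]
contact_force: [-0.3, -0.0, -2.0]
width: 0.317
```

Request:
{"name": "send_rows", "arguments": {
  "plan": [0,-20,0,0,255,0,-50,0,0,255,0,-90,0,0,255,0,-130,0,0,255,0,-170,0,0,255]
}}

```text
time: 5.82
eef_pos: [653.4, -103.3, 85.0]
ee_rot: [0.001, -0.022, 1.0, -0.0]
contact_force: [1.4, 4.4, -4.9]
width: 0.319
```

Request:
{"name": "send_rows", "arguments": {
  "plan": [0,-35,0,0,255,0,-65,0,0,255,0,-85,0,0,255,0,-100,0,0,255,0,-105,0,0,255]
}}

```text
time: 6.45
eef_pos: [658.0, -209.0, 85.1]
ee_rot: [0.001, -0.022, 1.0, -0.0]
contact_force: [1.0, 3.7, -3.1]
width: 0.32
```

Run:
```python
from h import *
go((654,-210,86,92.5))
c=snap("top"); cv2.imwrite("pics/t3.png",cv2.resize(c["color"][120:300,100:440],None,fx=2.3,fy=2.3)); np.savez("t3.npz",**c)
```

```text
at [ 658.  -209.    85.1] yaw 92.5 w 0.32 F [ 1.   3.7 -3.1] t 6.45 down [ 0.001 -0.    -1.   ] q6 -2.08
(654, -210, 86, 92.5) shift [ 4. -1. -1.] turn 0.0 rows 0.1
```

View pics/t3.png

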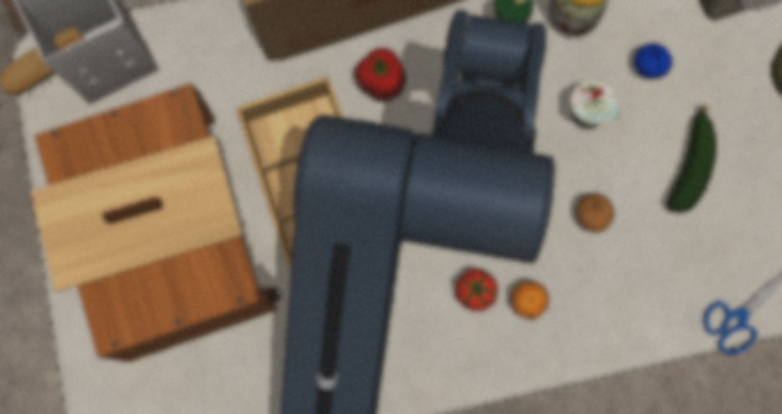

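Request:
{"name": "send_rows", "arguments": {
  "plan": [0,-3,0,0,255,0,-5,0,0,255,0,-7,0,0,255,0,-8,0,0,255,0,-8,0,0,255]
}}

```text
time: 7.12
eef_pos: [657.6, -211.4, 83.6]
ee_rot: [-0.001, -0.022, 1.0, 0.004]
contact_force: [2.2, 10.9, -4.8]
width: 0.322
```

Request:
{"name": "send_rows", "arguments": {
  "plan": [0,8,0,0,255,0,8,2,0,255,0,8,2,0,255,0,8,2,0,120,0,8,2,0,0]
}}

```text
time: 7.75
eef_pos: [657.7, -204.4, 82.2]
ee_rot: [-0.0, -0.021, 1.0, 0.003]
contact_force: [-0.3, -0.9, -0.9]
width: 0.724
```

Request:
{"name": "send_rows", "arguments": {
  "plan": [0,0,0,0,0,0,0,-30,0,0,0,0,-90,0,0,0,0,-150,0,0,0,0,-150,0,0]
}}

```text
time: 8.38
eef_pos: [661.4, -207.4, 239.6]
ee_rot: [0.006, -0.021, 1.0, -0.0]
contact_force: [-0.3, -0.8, -0.3]
width: 1.001
```

```bash
cat >> h.py <<'E'
def fruits():
    c=snap("top"); w=cloud(c,"top").reshape(-1,3); c2=snap("scene"); w2=cloud(c2,"scene").reshape(-1,3)
    for W,cc in((w,c),(w2,c2)):
        h=cv2.cvtColor(cc["color"],cv2.COLOR_BGR2HSV).reshape(-1,3).astype(int)
        f=(W[:,2]>15)&(W[:,2]<75)&(W[:,0]>300)&(W[:,0]<620)&(W[:,1]<20)&(W[:,1]>-420)
        f[~np.isfinite(W[:,0])]=False
        m=(f&(h[:,1]>110)&((h[:,0]<25)|(h[:,0]>170))).reshape(420,560).astype(np.uint8)
        n,l,st,ce=cv2.connectedComponentsWithStats(m)
        for i in range(1,n):
            if st[i,4]<30: continue
            k=(l==i).ravel(); p=W[k]; print("blob px",ce[i].round(),"hue",np.median(h[k,0]),"n",st[i,4],"mid",((p.min(0)+p.max(0))/2).round(),"ext",(p.max(0)-p.min(0)).round(),"top",np.round(p[p[:,2]>np.percentile(p[:,2],80)].mean(0)))
    return c,c2
def hookdrawer(c,n):
    w=cloud(c,n).reshape(-1,3); w=w[np.isfinite(w[:,0])]
    g=w[(w[:,2]>98)&(w[:,2]<118)&(abs(w[:,0]-655)<45)&(abs(w[:,1]+205)<45)]; print(n,"hook grip",len(g),g.mean(0).round(1) if len(g) else "")
    d=w[(w[:,2]>82)&(w[:,2]<98)&(w[:,0]>470)&(w[:,0]<820)&(w[:,1]>10)&(w[:,1]<240)]; print(n,"rim",len(d),cv2.minAreaRect(d[:,:2].astype(np.float32)) if len(d) else "")
E
python3 - <<'E'
from h import *
c,c2=fruits()
hookdrawer(c2,"scene"); cw=snap("wrist"); hookdrawer(cw,"wrist")
print("tray expected",ris(30-270,0),[ris(-240,y).round(0) for y in(-86,0,86)])
go()
E
```

```text
blob px [358. 212.] hue 14.0 n 183 mid [ 471. -339.   53.] ext [55. 51. 40.] top [ 470. -341.   58.]
blob px [261. 235.] hue 18.0 n 442 mid [565.  -1.  48.] ext [110.  41.  53.] top [561. -11.  70.]
blob px [241. 282.] hue 16.0 n 747 mid [ 390. -169.   39.] ext [ 97. 127.  48.] top [ 384. -174.   53.]
blob px [306. 305.] hue 15.0 n 421 mid [ 469. -347.   40.] ext [61. 52. 49.] top [ 470. -344.   53.]
scene hook grip 76 [ 653.7 -207.3  105.7]
scene rim 408 ((641.1107788085938, 124.68582153320312), (341.682861328125, 227.9556884765625), 0.23497779667377472)
wrist hook grip 971 [ 655.  -203.5  109.2]
wrist rim 1745 ((660.1278076171875, 111.21209716796875), (300.35504150390625, 201.99354553222656), 0.006398472469300032)
tray expected [643.46865297  60.72842682] [array([729.,  64.]), array([643.,  61.]), array([558.,  57.])]
at [ 657.  -205.2  231.5] yaw 92.4 w 1.002 F [-0.8 -0.2 -0.3] t 8.525 down [-0.002  0.008 -1.   ] q6 -2.08
```

Request:
{"name": "send_rows", "arguments": {
  "plan": [50,-33,20,0,0,100,-66,40,0,0,150,-99,60,0,0,192,-127,80,0,0,192,-127,80,0,0]
}}

```text
time: 9.15
eef_pos: [465.6, -339.8, 147.1]
ee_rot: [-0.004, -0.018, 1.0, 0.007]
contact_force: [0.3, 0.2, -0.4]
width: 1.003
```

```bash
cat >> h.py <<'E'
def wf(x,y,rad=45,top=75):
    c=snap("wrist"); w=cloud(c,"wrist").reshape(-1,3); w=w[np.isfinite(w[:,0])]
    p=w[(np.hypot(w[:,0]-x,w[:,1]-y)<rad)&(w[:,2]>14)&(w[:,2]<top)]
    if len(p)<30: print("none",len(p)); return c
    A=np.c_[2*p,np.ones(len(p))]; s=np.linalg.lstsq(A,(p**2).sum(1),rcond=None)[0]
    print("wrist n",len(p),"ext",p.min(0).round(),p.max(0).round(),"sphere",s[:3].round(1),np.sqrt(s[3]+s[:3]@s[:3]).round(1)); return c
E
python3 - <<'E'
from h import *
c=wf(470,-341); cv2.imwrite("pics/w4.png",c["color"]); go((470,-340,26,92.5))
E
```

```text
wrist n 4405 ext [ 440. -370.   21.] [ 500. -310.   69.] sphere [ 471.1 -339.7   28.3] 28.6
at [ 467.8 -339.5  148.2] yaw 92.2 w 1.003 F [0.3 0.3 0.4] t 9.2 down [-0.006  0.012 -1.   ] q6 -2.44
(470, -340, 26, 92.5) shift [ -3.  -2. 122.] turn -0.005 rows 2.0
```

View pics/w4.png

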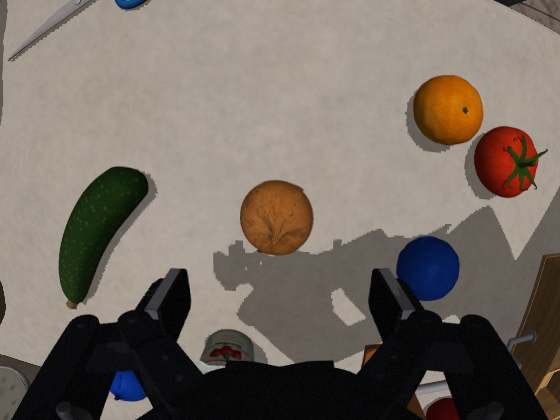

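The wrist view confirms the brown onion at (276,217), with the orange at (448,110), the tomato at (506,160) and the blue ball, which is not wanted, at (428,268).

Request:
{"name": "send_rows", "arguments": {
  "plan": [-3,-1,60,0,0,-3,-1,110,0,0,-3,-1,122,0,0,-3,-1,122,0,0,-3,-1,122,0,0]
}}

```text
time: 9.82
eef_pos: [471.6, -339.7, 28.1]
ee_rot: [-0.002, -0.02, 1.0, 0.005]
contact_force: [0.3, 0.1, -0.3]
width: 1.002
```

Request:
{"name": "send_rows", "arguments": {
  "plan": [0,0,0,0,255,0,0,0,0,255,0,0,0,0,255,0,0,-30,0,255,0,0,-90,0,255],
  "squeeze": 40
}}

```text
time: 10.45
eef_pos: [470.6, -339.4, 117.5]
ee_rot: [-0.003, -0.019, 1.0, 0.007]
contact_force: [0.4, -1.4, -0.7]
width: 0.648
```

Request:
{"name": "send_rows", "arguments": {
  "plan": [0,0,-40,0,255,0,0,-90,0,255,0,0,-110,0,255,0,0,-110,0,255,0,0,-110,0,255]
}}

```text
time: 11.08
eef_pos: [470.6, -340.2, 226.6]
ee_rot: [-0.004, -0.019, 1.0, 0.007]
contact_force: [-0.6, 0.4, -1.5]
width: 0.654
```

Request:
{"name": "send_rows", "arguments": {
  "plan": [-15,58,0,0,255,-30,116,0,0,255,-45,174,0,0,255,-60,232,0,0,255,-74,285,0,0,255]
}}

```text
time: 11.7
eef_pos: [532.6, -50.2, 228.5]
ee_rot: [-0.006, -0.019, 1.0, 0.008]
contact_force: [-0.2, -0.3, -0.7]
width: 0.652
```

Request:
{"name": "send_rows", "arguments": {
  "plan": [-14,54,0,0,255,-28,108,0,0,255,-28,108,20,0,255,-28,108,40,0,255,-28,108,40,0,255]
}}

```text
time: 12.32
eef_pos: [553.6, 59.9, 187.0]
ee_rot: [-0.009, -0.02, 1.0, 0.009]
contact_force: [0.4, -1.2, -0.2]
width: 0.652
```

Run:
```python
from h import *
c=snap("wrist"); cv2.imwrite("pics/w5.png",c["color"]); np.savez("w5.npz",**c); w=cloud(c,"wrist"); W=w.reshape(-1,3); W=W[np.isfinite(W[:,0])]
d=W[(W[:,2]>86)&(W[:,2]<95)&(W[:,0]>490)&(W[:,0]<800)&(W[:,1]>-40)&(W[:,1]<155)]
print(len(d),cv2.minAreaRect(d[:,:2].astype(np.float32)),np.median(d[:,2]))
p=W[(W[:,2]>46)&(W[:,2]<58)&(W[:,0]>520)&(W[:,0]<780)&(W[:,1]>10)&(W[:,1]<115)]
hh=np.histogram(p[:,0],bins=np.arange(520,780,10)); print(hh[0],hh[1][0])
go((558,57,48,92.5))
```

```text
3320 ((556.5426025390625, 59.05271911621094), (92.13106536865234, 150.5784912109375), 2.8753743171691895) 90.00901752664731
[  0   0   0   0   0   0   0   0   0   0   0   0   0   0   0   0 214  56
   0   0   0   0   0   0   0] 520
at [554.7  59.6 188.3] yaw 92.2 w 0.651 F [-0.4 -0.1 -1.5] t 12.375 down [-0.016  0.016 -1.   ] q6 -1.72
(558, 57, 48, 92.5) shift [ -5.  -5. 140.] turn -0.005 rows 2.3
```

View pics/w5.png

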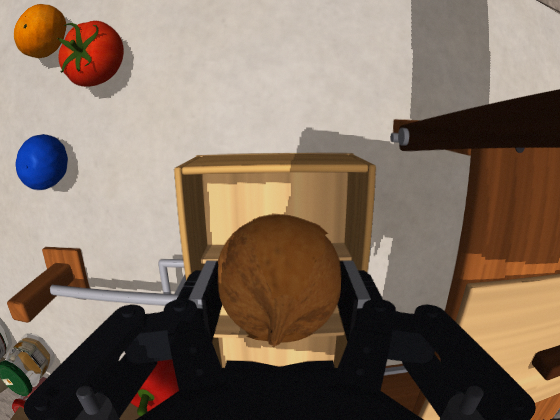

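The wrist view shows the onion held over the drawer at (280,280). The drawer's walls run from column 180 to column 373, and the hook is still standing with its nose in the loop at (170,280).

Request:
{"name": "send_rows", "arguments": {
  "plan": [-5,-5,50,0,255,-5,-5,100,0,255,-5,-5,134,0,255,-5,-5,134,0,255,-5,-5,134,0,255]
}}

```text
time: 13.0
eef_pos: [559.0, 56.6, 55.4]
ee_rot: [-0.007, -0.019, 1.0, 0.008]
contact_force: [-0.6, 0.3, -0.6]
width: 0.645
```

Request:
{"name": "send_rows", "arguments": {
  "plan": [0,0,0,0,60,0,0,0,0,0,0,0,0,0,0,0,0,0,0,0,0,0,-50,0,0]
}}

```text
time: 13.62
eef_pos: [556.7, 56.0, 102.5]
ee_rot: [-0.011, -0.019, 1.0, 0.009]
contact_force: [0.1, -0.0, 0.2]
width: 1.003
```

Request:
{"name": "send_rows", "arguments": {
  "plan": [0,0,-60,0,0,0,0,-110,0,0,0,0,-140,0,0,0,0,-140,0,0,0,0,-140,0,0]
}}

```text
time: 14.25
eef_pos: [558.9, 53.7, 241.2]
ee_rot: [-0.013, -0.019, 1.0, 0.009]
contact_force: [0.4, 0.6, -0.4]
width: 1.0
```

Run:
```python
from h import *
c,c2=fruits(); wf(558,57,60,100); go((371,-202,150,0),(408,-129,150,90))
```

```text
blob px [307. 246.] hue 5.0 n 231 mid [ 410. -129.   47.] ext [62. 60. 28.] top [ 407. -131.   56.]
blob px [330. 250.] hue 14.0 n 199 mid [ 372. -201.   47.] ext [54. 52. 34.] top [ 372. -199.   59.]
blob px [261. 236.] hue 18.0 n 474 mid [565.  -1.  48.] ext [108.  42.  55.] top [554. -11.  69.]
blob px [241. 282.] hue 16.0 n 746 mid [ 390. -171.   39.] ext [ 97. 122.  47.] top [ 384. -174.   54.]
wrist n 8609 ext [509.  -3.  15.] [607. 117.  92.] sphere [553.9  56.8  38. ] 48.8
at [558.8  53.8 240.6] yaw 92.2 w 1.001 F [-0.1 -0.5 -0.1] t 14.4 down [-0.027  0.018 -0.999] q6 -1.73
(371, -202, 150, 0) shift [ 195. -250.   91.] turn 1.609 rows 8.7
(408, -129, 150, 90) shift [73. 37.  3.] turn -1.571 rows 8.5
```

Request:
{"name": "send_rows", "arguments": {
  "plan": [40,-50,10,0.18,0,80,-100,25,0.36,0,120,-150,40,0.54,0,160,-200,60,0.72,0,195,-250,70,0.9,0]
}}

```text
time: 15.02
eef_pos: [377.2, -191.9, 172.2]
ee_rot: [-0.017, 0.42, 0.907, 0.003]
contact_force: [1.0, -1.9, 0.5]
width: 1.002
```

Request:
{"name": "send_rows", "arguments": {
  "plan": [0,0,0,0.18,0,0,0,0,0.36,0,0,0,0,0.54,0,0,0,0,0.71,0,0,0,0,0.71,0]
}}

```text
time: 15.65
eef_pos: [376.8, -191.6, 171.4]
ee_rot: [-0.018, 0.709, 0.705, -0.004]
contact_force: [-0.1, 0.5, -0.3]
width: 1.002
```

Run:
```python
from h import *
wf(371,-202,40); wf(409,-129,42); go((371,-202,21,0))
```

```text
wrist n 3655 ext [ 342. -228.   23.] [ 401. -170.   58.] sphere [ 371.7 -199.5   27.7] 30.7
wrist n 4867 ext [ 377. -161.   31.] [442. -95.  69.] sphere [ 408.6 -127.5   24.9] 33.8
at [ 376.9 -191.7  171.7] yaw -0.2 w 0.999 F [0.5 0.1 0.4] t 15.75 down [-0.03   0.02  -0.999] q6 -0.72
(371, -202, 21, 0) shift [-13.  -1. 151.] turn -0.003 rows 2.4
```

Request:
{"name": "send_rows", "arguments": {
  "plan": [-10,0,60,0,0,-10,0,115,0,0,-10,0,151,0,0,-10,0,151,0,0,-10,0,151,0,0]
}}

```text
time: 16.38
eef_pos: [372.7, -198.9, 21.2]
ee_rot: [-0.017, 0.708, 0.706, -0.003]
contact_force: [0.3, 0.1, 1.2]
width: 0.999
```

Request:
{"name": "send_rows", "arguments": {
  "plan": [0,0,0,0,255,0,0,0,0,255,0,0,0,0,255,0,0,0,0,255,0,0,-30,0,255],
  "squeeze": 40
}}

```text
time: 17.0
eef_pos: [373.3, -199.2, 51.5]
ee_rot: [-0.018, 0.708, 0.706, -0.003]
contact_force: [0.7, -0.8, -0.4]
width: 0.63
```

Request:
{"name": "send_rows", "arguments": {
  "plan": [0,0,-50,0,255,0,0,-110,0,255,0,0,-170,0,255,0,0,-175,0,255,0,0,-175,0,255]
}}

```text
time: 17.62
eef_pos: [378.2, -202.3, 226.8]
ee_rot: [-0.018, 0.708, 0.706, -0.003]
contact_force: [-0.0, -0.3, -1.6]
width: 0.628
```

Run:
```python
from h import *
go((643,60,220,92.5))
```

```text
at [ 378.2 -202.3  226.8] yaw -0.1 w 0.628 F [-0.  -0.3 -1.6] t 17.625 down [-0.03   0.02  -0.999] q6 -0.74
(643, 60, 220, 92.5) shift [263. 264.   4.] turn -1.616 rows 8.7
```

Request:
{"name": "send_rows", "arguments": {
  "plan": [35,35,0,-0.18,255,75,75,0,-0.36,255,112,112,0,-0.54,255,150,150,0,-0.72,255,150,150,0,-0.9,255]
}}

```text
time: 18.25
eef_pos: [529.3, -49.6, 222.4]
ee_rot: [-0.019, 0.325, 0.945, 0.005]
contact_force: [-1.2, 0.1, -1.3]
width: 0.631
```

Request:
{"name": "send_rows", "arguments": {
  "plan": [-7,55,0,-0.18,255,-14,110,0,-0.36,255,-20,159,0,-0.54,255,-20,159,0,-0.716,255,-20,159,0,-0.716,255]
}}

```text
time: 18.88
eef_pos: [641.1, 64.1, 217.5]
ee_rot: [-0.02, -0.026, 0.999, 0.012]
contact_force: [-0.0, -0.2, -0.4]
width: 0.627
```

Run:
```python
from h import *
go((644,60,44,92.5))
c=snap("wrist"); W=cloud(c,"wrist").reshape(-1,3); W=W[np.isfinite(W[:,0])]
d=W[(W[:,2]>86)&(W[:,2]<95)&(W[:,0]>490)&(W[:,0]<800)&(W[:,1]>-40)&(W[:,1]<155)]
print(len(d),cv2.minAreaRect(d[:,:2].astype(np.float32)))
cv2.imwrite("pics/w6.png",c["color"])
```

```text
at [641.1  64.1 217.5] yaw 93.0 w 0.627 F [-0.  -0.2 -0.4] t 18.875 down [-0.04   0.022 -0.999] q6 -1.71
(644, 60, 44, 92.5) shift [ -9.  -8. 173.] turn 0.008 rows 2.8
4681 ((645.80615234375, 63.15593719482422), (270.2110290527344, 150.73033142089844), 2.722308397293091)
```

View pics/w6.png

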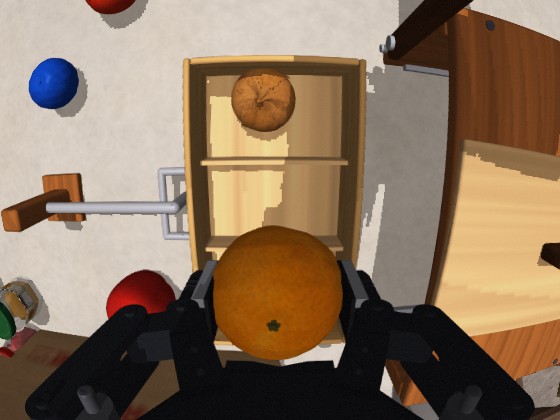

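The drawer measures 270x150.7 mm with its centre at (645.8,63) and yaw 92.7°. In the wrist view the onion lies in the near cell at (262,100), the orange is held at (280,295), and the middle cell below is free. The tool's tilt has crept up, so I'll try to recover it while descending.

Request:
{"name": "send_rows", "arguments": {
  "plan": [-10,-6,60,0,255]
}}

```text
time: 19.05
eef_pos: [652.4, 59.0, 162.4]
ee_rot: [-0.014, -0.024, 1.0, 0.011]
contact_force: [0.8, -0.1, -1.0]
width: 0.633
```

Request:
{"name": "send_rows", "arguments": {
  "plan": [0,0,50,0,255]
}}

```text
time: 19.18
eef_pos: [650.0, 58.9, 110.0]
ee_rot: [-0.015, -0.021, 1.0, 0.011]
contact_force: [-0.7, 0.6, -2.0]
width: 0.631
```

Run:
```python
from h import *
go((645,62,45,92.6))
```

```text
at [650.   58.9 110. ] yaw 92.4 w 0.631 F [-0.7  0.6 -2. ] t 19.175 down [-0.03   0.021 -0.999] q6 -1.71
(645, 62, 45, 92.6) shift [ 3.  2. 65.] turn -0.003 rows 1.1
```

Request:
{"name": "send_rows", "arguments": {
  "plan": [3,2,40,0,255,3,2,65,0,255,3,2,65,0,255,3,2,65,0,255,3,2,65,0,80]
}}

```text
time: 19.8
eef_pos: [645.4, 61.7, 45.9]
ee_rot: [-0.014, -0.021, 1.0, 0.011]
contact_force: [-0.2, 0.2, -0.0]
width: 0.692
```

Request:
{"name": "send_rows", "arguments": {
  "plan": [0,0,0,0,0,0,0,0,0,0,0,0,-50,0,0,0,0,-110,0,0,0,0,-170,0,0]
}}

```text
time: 20.42
eef_pos: [650.1, 57.8, 217.5]
ee_rot: [-0.014, -0.021, 1.0, 0.011]
contact_force: [0.4, -0.3, 0.2]
width: 1.003
```

Run:
```python
from h import *
go((408.5,-128,220,90))
c,c2=fruits();
```

```text
at [650.1  57.8 217.5] yaw 92.4 w 1.003 F [ 0.4 -0.3  0.2] t 20.425 down [-0.029  0.021 -0.999] q6 -1.71
(408.5, -128, 220, 90) shift [ 249. -176.    1.] turn 0.041 rows 4.9
blob px [259. 222.] hue 17.0 n 40 mid [549.   3.  39.] ext [36. 33. 48.] top [540.  11.  54.]
blob px [307. 245.] hue 5.0 n 228 mid [ 410. -129.   52.] ext [62. 60. 26.] top [ 406. -128.   57.]
blob px [261. 235.] hue 18.0 n 471 mid [565.  -1.  47.] ext [110.  42.  55.] top [555. -11.  70.]
blob px [240. 273.] hue 5.0 n 389 mid [ 406. -136.   39.] ext [65. 58. 48.] top [ 408. -133.   53.]
```

Request:
{"name": "send_rows", "arguments": {
  "plan": [50,-35,10,0,0,100,-70,20,0,0,150,-106,30,0,0,200,-141,40,0,0,249,-176,50,0,0]
}}

```text
time: 21.15
eef_pos: [411.9, -128.9, 173.7]
ee_rot: [-0.005, -0.021, 1.0, 0.009]
contact_force: [1.1, -1.6, -0.1]
width: 1.002
```

Run:
```python
from h import *
wf(409,-128,42); go((409,-128,26,92.4))
```

```text
wrist n 4484 ext [ 377. -160.   26.] [441. -94.  69.] sphere [ 407.9 -127.6   25.7] 33.2
at [ 405.1 -130.3  172.1] yaw 92.2 w 0.999 F [-4.9 -0.8 -0.2] t 21.2 down [-0.02  0.02 -1.  ] q6 -2.2
(409, -128, 26, 92.4) shift [ -7.  -1. 146.] turn -0.003 rows 2.4
```

Request:
{"name": "send_rows", "arguments": {
  "plan": [-7,-1,60,0,0,-7,-1,115,0,0,-7,-1,146,0,0,-7,-1,146,0,0,-7,-1,146,0,0]
}}

```text
time: 21.82
eef_pos: [409.7, -128.4, 26.7]
ee_rot: [-0.009, -0.02, 1.0, 0.01]
contact_force: [-0.4, -0.4, 0.1]
width: 1.002
```

Request:
{"name": "send_rows", "arguments": {
  "plan": [0,0,0,0,255,0,0,0,0,255,0,0,0,0,255,0,0,-20,0,255,0,0,-20,0,255],
  "squeeze": 40
}}

```text
time: 22.45
eef_pos: [411.2, -129.4, 48.5]
ee_rot: [-0.007, -0.02, 1.0, 0.009]
contact_force: [-0.4, 0.6, -0.8]
width: 0.739
```

Request:
{"name": "send_rows", "arguments": {
  "plan": [0,0,-60,0,255,0,0,-120,0,255,0,0,-170,0,255,0,0,-180,0,255,0,0,-180,0,255]
}}

```text
time: 23.08
eef_pos: [413.6, -132.2, 228.3]
ee_rot: [-0.007, -0.02, 1.0, 0.009]
contact_force: [-1.0, -0.0, -1.5]
width: 0.734
```

Run:
```python
from h import *
print(np.array([645,62])+ris(-240,-86)-ris(-240,0)); go((731,66,220,92.5))
```

```text
[730.91814706  65.75126731]
at [ 413.6 -132.2  228.3] yaw 92.3 w 0.734 F [-1.  -0.  -1.5] t 23.075 down [-0.015  0.017 -1.   ] q6 -2.19
(731, 66, 220, 92.5) shift [-325.  185.    7.] turn -0.004 rows 6.0
```

Request:
{"name": "send_rows", "arguments": {
  "plan": [-52,29,0,0,255,-106,60,0,0,255,-160,91,0,0,255,-214,122,0,0,255,-265,151,0,0,255]
}}

```text
time: 23.7
eef_pos: [672.5, 30.7, 223.0]
ee_rot: [-0.01, -0.02, 1.0, 0.009]
contact_force: [0.9, -0.4, -1.2]
width: 0.743
```

Request:
{"name": "send_rows", "arguments": {
  "plan": [-52,30,0,0,255,-60,34,0,0,255,-60,34,0,0,255,-60,34,0,0,255,-60,34,0,0,255]
}}

```text
time: 24.32
eef_pos: [730.1, 66.0, 222.6]
ee_rot: [-0.011, -0.019, 1.0, 0.009]
contact_force: [-0.0, 0.7, -1.0]
width: 0.737
```

Run:
```python
from h import *
c=snap("wrist"); cv2.imwrite("pics/w7.png",c["color"])
go((731,66,52,92.5))
```

```text
at [730.3  66.1 222.9] yaw 92.2 w 0.74 F [-0.4 -0.2 -1.1] t 24.375 down [-0.021  0.017 -1.   ] q6 -1.68
(731, 66, 52, 92.5) shift [ -4.  -3. 171.] turn -0.005 rows 2.8
```

Request:
{"name": "send_rows", "arguments": {
  "plan": [-4,-3,62,0,255]
}}

```text
time: 24.5
eef_pos: [738.1, 63.4, 168.2]
ee_rot: [-0.002, -0.019, 1.0, 0.008]
contact_force: [0.2, 0.2, -1.6]
width: 0.741
```

Request:
{"name": "send_rows", "arguments": {
  "plan": [0,0,55,0,255,0,0,108,0,255,0,0,112,0,255,0,0,112,0,255,0,0,112,0,255]
}}

```text
time: 25.12
eef_pos: [740.1, 65.0, 59.9]
ee_rot: [0.002, -0.019, 1.0, 0.008]
contact_force: [0.1, -0.8, -1.7]
width: 0.742
```

Run:
```python
from h import *
go((731,66,52,92.5))
```

```text
at [740.1  65.   59.9] yaw 92.2 w 0.742 F [ 0.1 -0.8 -1.7] t 25.125 down [ 0.003  0.016 -1.   ] q6 -1.69
(731, 66, 52, 92.5) shift [9. 1. 8.] turn -0.005 rows 0.2
```

Request:
{"name": "send_rows", "arguments": {
  "plan": [9,1,8,0,255,9,1,8,0,255,9,1,8,0,255,9,1,8,0,80,9,1,8,0,0]
}}

```text
time: 25.75
eef_pos: [731.5, 65.7, 52.2]
ee_rot: [0.002, -0.019, 1.0, 0.008]
contact_force: [-0.3, -1.0, 0.7]
width: 0.927
```

Request:
{"name": "send_rows", "arguments": {
  "plan": [0,0,0,0,0,0,0,-50,0,0,0,0,-110,0,0,0,0,-165,0,0,0,0,-165,0,0]
}}

```text
time: 26.38
eef_pos: [734.8, 62.9, 224.7]
ee_rot: [0.009, -0.019, 1.0, 0.007]
contact_force: [0.4, -0.1, -0.3]
width: 1.001
```

Run:
```python
from h import *
c=snap("wrist"); cv2.imwrite("pics/w8.png",c["color"])
go((637,309,250,0)); fruits()
c=snap("scene");  W=cloud(c,"scene").reshape(-1,3); m=W[(W[:,2]>190)&(W[:,2]<206)&(abs(W[:,0]-637)<30)&(abs(W[:,1]-310)<60)]; print(cv2.minAreaRect(m[:,:2].astype(np.float32)))
```

```text
at [732.6  63.  220.9] yaw 92.2 w 1.004 F [-0.2  0.2  0.3] t 26.425 down [ 0.01   0.015 -1.   ] q6 -1.69
(637, 309, 250, 0) shift [ 86. 250. -26.] turn 1.609 rows 8.7
blob px [255. 205.] hue 17.0 n 30 mid [602.   4.  39.] ext [28. 31. 42.] top [605.  -0.  56.]
blob px [259. 222.] hue 17.0 n 35 mid [551.   3.  36.] ext [39. 33. 42.] top [540.  10.  48.]
blob px [261. 235.] hue 18.0 n 481 mid [565.  -1.  46.] ext [109.  42.  57.] top [555. -12.  70.]
((635.9793701171875, 311.1311950683594), (17.55913543701172, 84.56443786621094), 1.1552069187164307)
```

View pics/w8.png

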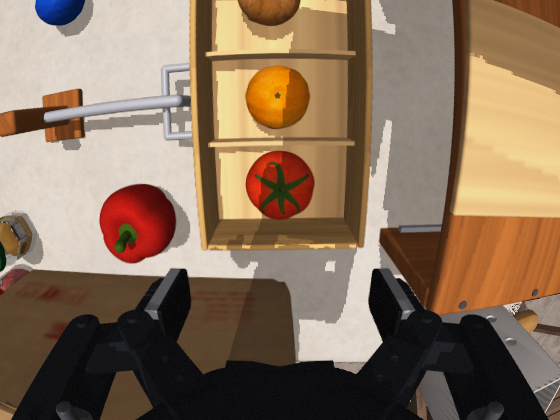

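The wrist view shows the onion (270,5), orange (278,97) and tomato (280,185), one in each drawer cell, with the hook nose in the loop at (180,100). All the loose produce is loaded, so the lid is next.

Request:
{"name": "send_rows", "arguments": {
  "plan": [15,40,-25,0.18,0,33,95,-40,0.36,0,51,150,-40,0.54,0,69,203,-40,0.72,0,86,250,-40,0.9,0]
}}

```text
time: 27.2
eef_pos: [632.2, 310.7, 256.3]
ee_rot: [-0.005, 0.42, 0.907, 0.006]
contact_force: [0.0, 0.4, 0.8]
width: 1.002
```

Request:
{"name": "send_rows", "arguments": {
  "plan": [0,0,0,0.18,0,0,0,0,0.36,0,0,0,0,0.54,0,0,0,0,0.7,0,0,0,0,0.7,0]
}}

```text
time: 27.82
eef_pos: [631.3, 310.5, 253.9]
ee_rot: [-0.008, 0.705, 0.709, 0.002]
contact_force: [-1.0, 0.1, 0.3]
width: 0.999
```

Run:
```python
from h import *
c=snap("wrist"); W=cloud(c,"wrist").reshape(-1,3); W=W[np.isfinite(W[:,0])]
m=W[(W[:,2]>193)&(W[:,2]<208)&(abs(W[:,0]-637)<50)&(abs(W[:,1]-310)<70)]; print(len(m),cv2.minAreaRect(m[:,:2].astype(np.float32)),np.median(m[:,2]))
l=W[(W[:,2]>168)&(W[:,2]<180)&(abs(W[:,0]-637)<110)&(abs(W[:,1]-310)<160)]; print(len(l),np.median(l[:,2]),l.min(0),l.max(0))
go((636.5,310,190,0)); cv2.imwrite("pics/w9.png",c["color"])
```

```text
2652 ((638.8636474609375, 312.6222229003906), (14.10387897491455, 79.98497009277344), 0.43523451685905457) 199.51997595221394
65068 173.8646702832783 [562.52471214 177.02598178 170.36130655] [714.35131412 448.32447924 179.66855929]
at [631.5 310.4 254.2] yaw 0.4 w 1.003 F [ 0.2 -0.9  0.6] t 27.875 down [-0.009  0.014 -1.   ] q6 0.28
(636.5, 310, 190, 0) shift [-1.  6. 64.] turn 0.006 rows 1.0
```

Request:
{"name": "send_rows", "arguments": {
  "plan": [1,7,30,0,0,1,7,55,0,0,1,7,65,0,0,1,7,65,0,0,1,7,65,0,0]
}}

```text
time: 28.5
eef_pos: [638.6, 312.6, 190.4]
ee_rot: [-0.007, 0.705, 0.709, 0.003]
contact_force: [-0.1, -0.5, 0.6]
width: 0.999
```

Request:
{"name": "send_rows", "arguments": {
  "plan": [0,0,0,0,255,0,0,0,0,255,0,0,0,0,255,0,0,0,0,255,0,0,0,0,255],
  "squeeze": 90
}}

```text
time: 29.12
eef_pos: [638.8, 312.7, 190.9]
ee_rot: [-0.007, 0.705, 0.71, 0.003]
contact_force: [-1.3, -1.3, 2.5]
width: 0.144
```

Request:
{"name": "send_rows", "arguments": {
  "plan": [0,0,-20,0,255,0,0,-45,0,255,0,0,-65,0,255,0,0,-65,0,255,0,0,-65,0,255]
}}

```text
time: 29.75
eef_pos: [638.2, 311.5, 254.1]
ee_rot: [-0.008, 0.705, 0.709, 0.002]
contact_force: [-0.4, -0.3, -3.1]
width: 0.139
```

Request:
{"name": "send_rows", "arguments": {
  "plan": [-40,2,0,0,255,-95,4,0,0,255,-150,6,0,0,255,-205,8,0,0,255,-250,10,0,0,255]
}}

```text
time: 30.38
eef_pos: [648.9, 59.4, 248.7]
ee_rot: [-0.009, 0.705, 0.709, 0.001]
contact_force: [0.1, 0.5, -4.0]
width: 0.14
```

Request:
{"name": "send_rows", "arguments": {
  "plan": [0,0,0,-0.1,255,0,0,0,-0.25,255,0,0,0,-0.42,255,0,0,0,-0.6,255,0,0,0,-0.78,255]
}}

```text
time: 31.0
eef_pos: [647.9, 59.4, 246.7]
ee_rot: [-0.01, 0.38, 0.925, 0.003]
contact_force: [-1.3, 0.2, -3.1]
width: 0.14
```

Request:
{"name": "send_rows", "arguments": {
  "plan": [0,0,0,-0.18,255,0,0,0,-0.36,255,0,0,0,-0.54,255,0,0,0,-0.7,255,0,0,0,-0.81,255]
}}

```text
time: 31.62
eef_pos: [646.9, 59.5, 244.8]
ee_rot: [-0.01, -0.017, 1.0, 0.007]
contact_force: [0.5, 0.2, -2.4]
width: 0.141
```

Run:
```python
from h import *
c=snap("wrist"); cv2.imwrite("pics/w10.png",c["color"]); np.savez("w10.npz",**c)
go((645,62,200,92.6))
for n in("top","scene"):
    c=snap(n); W=cloud(c,n).reshape(-1,3); W=W[np.isfinite(W[:,0])]
    m=W[(W[:,2]>215)&(W[:,2]<256)&(abs(W[:,0]-645)<180)&(abs(W[:,1]-62)<120)]; print(n,len(m),m.min(0),m.max(0))
    np.savez(n+"10.npz",**c)
```

```text
at [646.9  59.5 244.8] yaw 92.1 w 0.141 F [ 0.3 -0.7 -2.4] t 31.675 down [-0.019  0.014 -1.   ] q6 -1.7
(645, 62, 200, 92.6) shift [ 1.  2. 45.] turn -0.009 rows 0.7
top 602 [512.93503882 -21.88773631 219.67025022] [744.78771922 121.59928159 237.76871032]
scene 1826 [465.46260354 -24.86247274 216.48232355] [782.42432768 165.60483827 255.89218138]
```

View pics/w10.png

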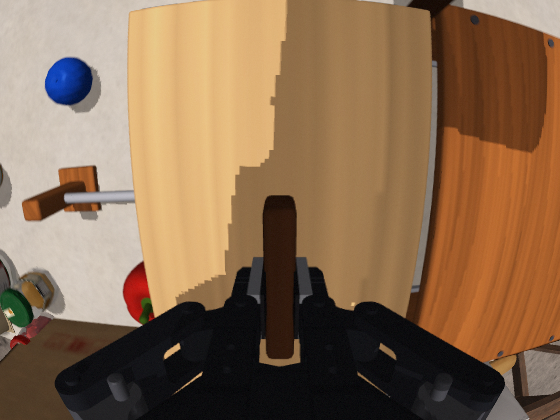

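The lid is held by its handle over the drawer, showing at columns 130 to 430, with its near edge at about row 8. I'll measure its tilt and offset before lowering it.

```bash
cat > lid.py <<'E'
from h import *
def lid(c,z0,z1,cx=646,cy=60):
    W=cloud(c,"wrist").reshape(-1,3); W=W[np.isfinite(W[:,0])]
    m=W[(W[:,2]>z0)&(W[:,2]<z1)&(abs(W[:,0]-cx)<150)&(abs(W[:,1]-cy)<95)]
    for _ in range(4):
        k=np.linalg.lstsq(np.c_[m[:,:2]-[cx,cy],np.ones(len(m))],m[:,2],rcond=None)[0]
        e=m[:,2]-np.c_[m[:,:2]-[cx,cy],np.ones(len(m))]@k; m=m[abs(e)<2.5]
    print("n",len(m),"slopes dz/dx,dz/dy",k[:2].round(4),"z centre",k[2].round(1))
    a=[];b=[]
    for x in range(520,700,6):
        s=m[abs(m[:,0]-x)<3]
        if len(s)>20: a.append((x,s[:,1].min(),s[:,1].max()))
    a=np.array(a); 
    for j in(1,2):
        q=np.polyfit(a[:,0],a[:,j],1); r_=a[:,j]-np.polyval(q,a[:,0]); ok=abs(r_)<2; q=np.polyfit(a[ok,0],a[ok,j],1); print("edge y at x=645",np.polyval(q,645).round(1),"deg",np.degrees(q[0]).round(2),ok.sum())
    n=[m[abs(m[:,1]-y)<3][:,0].min() for y in range(20,105,6)]; print("near x edge",np.round(n,1))
E
python3 - <<'E'
from lid import *
lid(load("w10.npz"),205,255)
E
```

```text
n 58969 slopes dz/dx,dz/dy [-0.0002  0.0183] z centre 228.3
edge y at x=645 -13.5 deg 2.83 20
edge y at x=645 132.8 deg 0.96 18
near x edge [513.7 513.6 514.  514.5 514.3 514.1 514.2 513.8 513.8 512.9 512.8 511.6
 510.9 510.7 510.6]
```

Request:
{"name": "send_rows", "arguments": {
  "plan": [0,0,20,0,255,0,0,55,0,255,0,-1,90,0,255,0,-1,112,0,255,0,-1,118,0,255]
}}

```text
time: 32.4
eef_pos: [643.3, 60.3, 124.8]
ee_rot: [-0.012, -0.014, 1.0, 0.007]
contact_force: [-0.1, -0.3, -3.0]
width: 0.139
```

Run:
```python
from lid import *
c=snap("wrist"); np.savez("w11.npz",**c)
lid(c,95,130); go((645,62,115,92.6))
s=snap("scene"); cv2.imwrite("pics/s11.png",cv2.resize(s["color"][140:300,120:360],None,fx=3.3,fy=3.3,interpolation=cv2.INTER_CUBIC))
```

```text
n 82990 slopes dz/dx,dz/dy [-0.0095  0.0186] z centre 107.8
edge y at x=645 -14.0 deg 1.65 5
edge y at x=645 129.8 deg -2.56 9
near x edge [509.4 509.7 510.1 510.6 510.7 510.7 510.8 510.4 510.3 509.6 509.2 508.1
 507.4 507.5 507.3]
at [643.9  60.3 125.2] yaw 91.6 w 0.142 F [ 0.2  0.6 -2.2] t 32.45 down [-0.022  0.014 -1.   ] q6 -1.69
(645, 62, 115, 92.6) shift [-1.  2. 10.] turn -0.018 rows 0.2
```

View pics/s11.png

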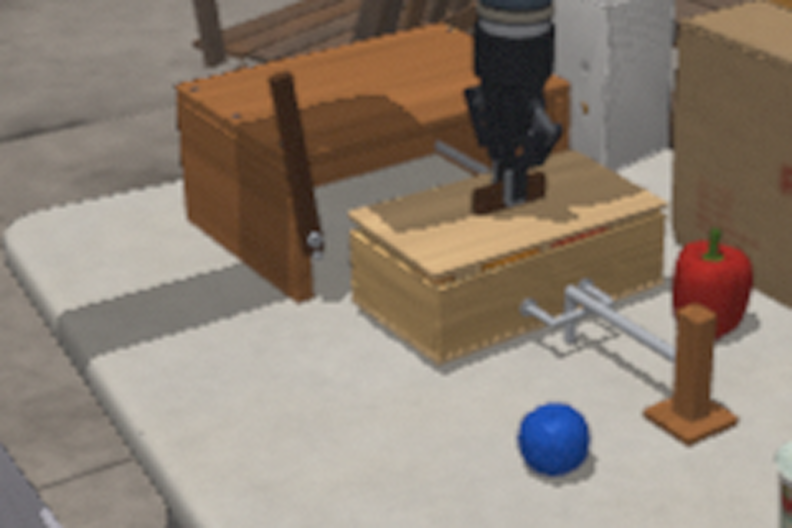

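The lid hovers just above the drawer and looks well aligned in the crop (lid corners at (350,215) and (665,205)). The bar leans outward at (295,160). I'll correct the yaw by 1° and lower it.

Request:
{"name": "send_rows", "arguments": {
  "plan": [-1,1,0,-0.018,255,-1,1,3,-0.018,255,-1,1,6,-0.018,255,-1,1,9,-0.018,255,-1,1,9,-0.018,255]
}}

```text
time: 33.12
eef_pos: [645.3, 61.3, 117.3]
ee_rot: [-0.01, -0.023, 1.0, 0.007]
contact_force: [1.0, 0.7, -2.8]
width: 0.14
```

Run:
```python
from lid import *
c=snap("wrist"); lid(c,80,115); go()
```

```text
n 82965 slopes dz/dx,dz/dy [-0.0059  0.0183] z centre 100.3
edge y at x=645 -13.1 deg 2.52 9
edge y at x=645 134.0 deg 0.66 4
near x edge [512.5 512.5 512.6 512.8 513.  512.9 512.5 512.3 511.8 511.4 510.3 509.5
 509.  508.3 508.5]
at [645.3  61.4 117.4] yaw 92.6 w 0.143 F [-0.4  1.2 -2.3] t 33.175 down [-0.02   0.014 -1.   ] q6 -1.71
```

Request:
{"name": "send_rows", "arguments": {
  "plan": [0,0,2,0,255,0,0,3,0,255,0,0,3,0,255,0,0,3,0,150,0,0,3,0,0]
}}

```text
time: 33.8
eef_pos: [645.5, 61.3, 114.4]
ee_rot: [-0.01, -0.023, 1.0, 0.007]
contact_force: [-0.4, -0.5, 0.6]
width: 0.559
```

Request:
{"name": "send_rows", "arguments": {
  "plan": [0,0,0,0,0,0,0,-15,0,0,0,0,-70,0,0,0,0,-110,0,0,0,0,-110,0,0]
}}

```text
time: 34.42
eef_pos: [650.7, 59.5, 229.9]
ee_rot: [-0.004, -0.023, 1.0, 0.007]
contact_force: [-0.2, -0.5, -0.2]
width: 0.996
```

Run:
```python
from lid import *
c=snap("wrist"); lid(c,85,112); hookdrawer(c,"wrist")
W=cloud(c,"wrist").reshape(-1,3); W=W[np.isfinite(W[:,0])]
g=W[(W[:,2]>104)&(W[:,2]<114)&(abs(W[:,0]-655)<40)&(abs(W[:,1]+205)<40)]; print(cv2.minAreaRect(g[:,:2].astype(np.float32)))
go((655,-203,240,92.5))
s=snap("scene"); cv2.imwrite("pics/s12.png",cv2.resize(s["color"][140:300,120:360],None,fx=3.3,fy=3.3,interpolation=cv2.INTER_CUBIC))
```

```text
n 47360 slopes dz/dx,dz/dy [-0.0001  0.0009] z centre 98.4
edge y at x=645 -12.7 deg 2.82 30
edge y at x=645 136.9 deg 2.75 30
near x edge [512.8 512.5 512.7 512.6 512.4 512.2 512.1 511.4 511.1 510.6 510.2 509.7
 509.4 509.3 508.9]
wrist hook grip 532 [ 655.1 -198.6  107.6]
wrist rim 11065 ((627.00537109375, 111.15121459960938), (310.244140625, 202.29519653320312), 0.0004469218838494271)
((655.9445190429688, -202.61256408691406), (23.458812713623047, 28.227827072143555), 1.311927080154419)
at [648.9  59.6 227.2] yaw 92.6 w 1.0 F [ 0.1 -0.7 -1.7] t 34.475 down [-0.014  0.014 -1.   ] q6 -1.71
(655, -203, 240, 92.5) shift [   6. -262.  -16.] turn 0.002 rows 4.2
```

View pics/s12.png

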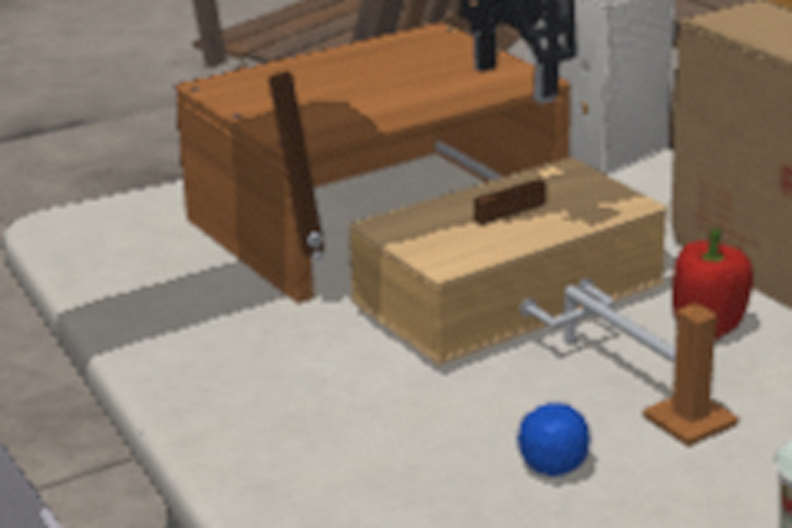

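The lid sits flat: its top is at 98.4 mm against 98 expected, its slopes are about 0, and its edges match the drawer. The crop shows it flush. Next I take the hook again.

Request:
{"name": "send_rows", "arguments": {
  "plan": [1,-50,0,0,0,2,-105,0,0,0,3,-160,0,0,0,4,-215,0,0,0,5,-263,0,0,0]
}}

```text
time: 35.15
eef_pos: [653.5, -204.9, 219.2]
ee_rot: [-0.011, -0.023, 1.0, 0.008]
contact_force: [-0.3, 1.1, -1.1]
width: 1.0
```

Run:
```python
from h import *
c=snap("wrist"); W=cloud(c,"wrist").reshape(-1,3); W=W[np.isfinite(W[:,0])]
g=W[(W[:,2]>106)&(W[:,2]<114)&(abs(W[:,0]-655)<40)&(abs(W[:,1]+205)<40)]; R_=cv2.minAreaRect(g[:,:2].astype(np.float32)); print(R_)
m=W[(W[:,2]>54)&(W[:,2]<66)&(abs(W[:,0]-650)<30)&(W[:,1]>-170)&(W[:,1]<-50)]; f=cv2.fitLine(m[:,:2].astype(np.float32),cv2.DIST_HUBER,0,.01,.01).ravel(); print(len(m),f,np.degrees(np.arctan2(abs(f[1]),f[0]*np.sign(f[1]))))
go((R_[0][0],R_[0][1],81,92))
```

```text
((656.3432006835938, -203.56382751464844), (23.591768264770508, 27.181699752807617), 1.779392957687378)
1313 [ 4.0927853e-02 -9.9916208e-01  6.5166766e+02 -1.1284650e+02] 92.34565
at [ 653.7 -212.2  219.1] yaw 92.3 w 1.003 F [ 1.4 -4.  -0.2] t 35.2 down [-0.02  0.01 -1.  ] q6 -2.09
(656.3432006835938, -203.56382751464844, 81, 92) shift [ -6.   7. 138.] turn 0.006 rows 2.2
```

Request:
{"name": "send_rows", "arguments": {
  "plan": [-6,7,45,0,0,-6,7,95,0,0,-6,7,138,0,0,-6,7,138,0,0,-6,7,138,0,0]
}}

```text
time: 35.83
eef_pos: [657.2, -203.7, 81.7]
ee_rot: [-0.01, -0.02, 1.0, 0.005]
contact_force: [0.3, -0.0, 0.0]
width: 1.003
```

Request:
{"name": "send_rows", "arguments": {
  "plan": [0,0,0,0,255,0,0,0,0,255,0,0,0,0,255,0,0,0,0,255,0,0,0,0,255],
  "squeeze": 70
}}

```text
time: 36.45
eef_pos: [657.9, -203.9, 82.9]
ee_rot: [-0.009, -0.02, 1.0, 0.005]
contact_force: [0.5, 0.7, 5.6]
width: 0.321
```

Request:
{"name": "send_rows", "arguments": {
  "plan": [0,0,-3,0,255,0,8,-4,0,255,0,20,-4,0,255,0,40,-4,0,255,0,65,-4,0,255]
}}

```text
time: 37.08
eef_pos: [654.9, -139.2, 87.1]
ee_rot: [-0.009, -0.021, 1.0, 0.003]
contact_force: [0.2, -3.4, -4.8]
width: 0.324
```

Request:
{"name": "send_rows", "arguments": {
  "plan": [0,32,0,0,255,0,64,0,0,255,0,96,0,0,255,0,128,0,0,255,0,155,0,0,255]
}}

```text
time: 37.7
eef_pos: [647.4, 17.5, 87.7]
ee_rot: [-0.01, -0.022, 1.0, 0.003]
contact_force: [0.2, -4.2, -4.5]
width: 0.316
```

Run:
```python
from h import *
go((644,75,86,92.5))
```

```text
at [647.4  17.5  87.7] yaw 92.5 w 0.316 F [ 0.2 -4.2 -4.5] t 37.7 down [-0.02   0.005 -1.   ] q6 -1.76
(644, 75, 86, 92.5) shift [ 1. 58.  2.] turn -0.0 rows 0.9
```

Pushing steadily at about 4 N. Next is the last 62 mm, slowing into the stop.

Request:
{"name": "send_rows", "arguments": {
  "plan": [1,20,0,0,255,1,38,0,0,255,1,50,0,0,255,1,57,0,0,255,1,60,0,0,255]
}}

```text
time: 38.33
eef_pos: [643.6, 77.5, 88.1]
ee_rot: [-0.01, -0.022, 1.0, 0.003]
contact_force: [-0.6, -1.9, -2.4]
width: 0.315
```

Request:
{"name": "send_rows", "arguments": {
  "plan": [0,3,0,0,255,0,5,0,0,255,0,7,0,0,255,0,8,0,0,255,0,8,0,0,255]
}}

```text
time: 38.95
eef_pos: [643.7, 82.5, 88.8]
ee_rot: [-0.01, -0.022, 1.0, 0.001]
contact_force: [-1.1, -9.0, -0.0]
width: 0.318
```

Request:
{"name": "send_rows", "arguments": {
  "plan": [0,5,0,0,255,0,7,0,0,255,0,7,0,0,255,0,0,0,0,255,0,-10,0,0,255]
}}

```text
time: 39.58
eef_pos: [643.8, 72.9, 88.5]
ee_rot: [-0.01, -0.022, 1.0, 0.001]
contact_force: [0.2, 0.1, -3.9]
width: 0.323
```

Request:
{"name": "send_rows", "arguments": {
  "plan": [0,0,-20,0,255,0,0,-40,0,255,0,0,-53,0,255,0,0,-53,0,255,0,0,-53,0,255]
}}

```text
time: 40.2
eef_pos: [644.4, 73.2, 141.2]
ee_rot: [-0.011, -0.022, 1.0, 0.002]
contact_force: [0.1, 0.0, -2.7]
width: 0.32
```

Run:
```python
from h import *
go()
c=snap("wrist"); cv2.imwrite("pics/w13.png",c["color"]); W=cloud(c,"wrist").reshape(-1,3); W=W[np.isfinite(W[:,0])]
m=W[(W[:,2]>34)&(W[:,2]<48)&(abs(W[:,0]-637)<50)&(W[:,1]>195)&(W[:,1]<265)]; print(len(m)); print(m.min(0),m.max(0),cv2.minAreaRect(m[:,:2].astype(np.float32)))
```

```text
at [644.4  73.2 141.2] yaw 92.6 w 0.32 F [ 0.1  0.  -2.7] t 40.2 down [-0.022  0.003 -1.   ] q6 -1.68
1595
[587.22124079 213.77955914  34.05739976] [686.8789117  261.78287863  47.98066026] ((638.0140380859375, 237.34762573242188), (99.72225189208984, 44.63455581665039), 2.667523145675659)
```

Request:
{"name": "send_rows", "arguments": {
  "plan": [0,-25,0,0,255,0,-70,0,0,255,0,-120,0,0,255,0,-170,0,0,255,0,-185,0,0,255]
}}

```text
time: 40.88
eef_pos: [652.3, -115.2, 139.2]
ee_rot: [-0.012, -0.02, 1.0, 0.001]
contact_force: [0.3, 0.7, -3.3]
width: 0.321
```

Request:
{"name": "send_rows", "arguments": {
  "plan": [0,0,20,0,255,0,0,40,0,255,0,0,52,0,255,0,0,55,0,255,0,0,55,0,255]
}}

```text
time: 41.5
eef_pos: [651.3, -114.6, 84.3]
ee_rot: [-0.011, -0.021, 1.0, 0.001]
contact_force: [0.6, -0.2, -2.8]
width: 0.318
```

Request:
{"name": "send_rows", "arguments": {
  "plan": [0,0,1,0,255,0,0,2,0,255,0,0,2,0,200,0,0,2,0,100,0,0,2,0,0]
}}

```text
time: 42.12
eef_pos: [651.5, -114.7, 82.7]
ee_rot: [-0.011, -0.021, 1.0, 0.001]
contact_force: [-0.2, 0.4, 0.0]
width: 0.734
```

Request:
{"name": "send_rows", "arguments": {
  "plan": [0,0,0,0,0,0,0,-15,0,0,0,0,-60,0,0,0,0,-120,0,0,0,0,-180,0,0]
}}

```text
time: 42.75
eef_pos: [655.3, -115.0, 265.4]
ee_rot: [-0.011, -0.021, 1.0, 0.001]
contact_force: [0.7, 0.1, -0.2]
width: 1.001
```

Run:
```python
from h import *
s=snap("scene"); cv2.imwrite("pics/s14.png",cv2.resize(s["color"][140:300,120:360],None,fx=3.3,fy=3.3,interpolation=cv2.INTER_CUBIC))
for n,c in(("scene",s),("top",snap("top"))):
    W=cloud(c,n).reshape(-1,3); W=W[np.isfinite(W[:,0])]
    a=W[(W[:,2]>100)&(W[:,2]<255)&(W[:,1]<176)&(W[:,1]>145)&(W[:,0]<520)&(W[:,0]>380)]
    for z in range(100,255,15):
        q=a[abs(a[:,2]-z)<8]
        if len(q)>1: print(n,z,len(q),q.mean(0).round(),q[:,0].min().round(),q[:,0].max().round())
go((410,160,260,0))
print(ris(-130,156),ris(-130,0))
```

```text
scene 100 18 [479. 160. 104.] 468.0 492.0
scene 115 35 [476. 163. 115.] 467.0 488.0
scene 130 35 [475. 161. 131.] 465.0 488.0
scene 145 36 [476. 163. 146.] 461.0 514.0
scene 160 37 [475. 162. 159.] 460.0 510.0
scene 175 33 [469. 160. 175.] 459.0 480.0
scene 190 35 [467. 161. 189.] 455.0 482.0
scene 205 35 [465. 161. 204.] 453.0 481.0
scene 220 38 [463. 161. 220.] 454.0 477.0
scene 235 39 [461. 161. 236.] 450.0 475.0
scene 250 10 [464. 164. 244.] 456.0 471.0
at [ 660.1 -116.5  272.9] yaw 92.4 w 1.002 F [ 1.5 -0.1  0.1] t 42.85 down [-0.004 -0.005 -1.   ] q6 -1.95
(410, 160, 260, 0) shift [238. 287.  13.] turn 1.613 rows 8.7
[482.81899779 163.81910677] [638.67052036 170.62373119]
```

View pics/s14.png

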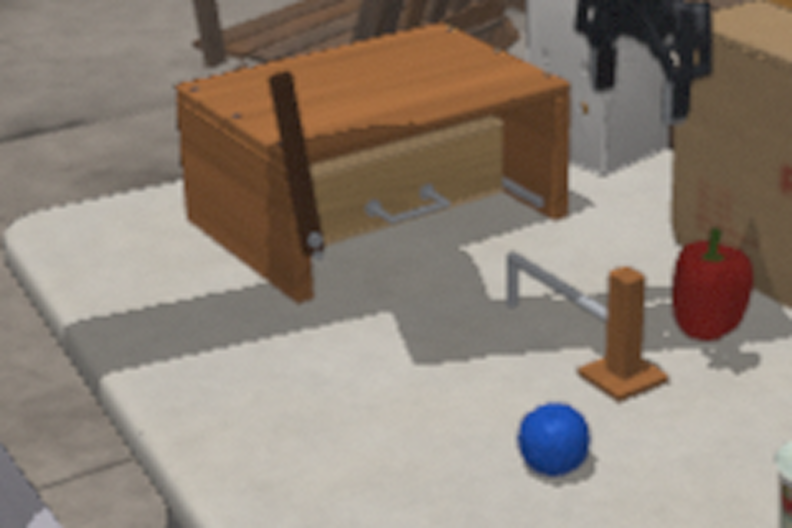

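The crop shows the drawer home under the riser, the hook standing on its foot at (620,380) clear in front, and the bar leaning outward at (295,160). Next I push the bar over from its outer side.

Request:
{"name": "send_rows", "arguments": {
  "plan": [38,47,0,0,255,77,94,0,0,255,116,141,0,0,255,155,189,0,0,255,194,237,0,0,255]
}}

```text
time: 43.48
eef_pos: [454.9, 113.5, 273.5]
ee_rot: [-0.001, -0.021, 1.0, -0.002]
contact_force: [-0.3, 0.1, -0.1]
width: 0.001
```

Request:
{"name": "send_rows", "arguments": {
  "plan": [39,47,0,0,255,39,47,0,0,255,39,47,0,0,255,39,47,0,0,255,39,47,0,0,255]
}}

```text
time: 44.1
eef_pos: [415.1, 157.9, 273.3]
ee_rot: [-0.001, -0.02, 1.0, -0.002]
contact_force: [-0.3, -1.4, 1.0]
width: -0.003
```

Run:
```python
from h import *
go((415,158,203,92.5),(560,163,203,92.5))
```

```text
at [415.1 157.9 273.3] yaw 92.2 w -0.003 F [-0.3 -1.4  1. ] t 44.1 down [-0.002 -0.004 -1.   ] q6 -1.49
(415, 158, 203, 92.5) shift [-0.  0. 70.] turn -0.004 rows 1.1
(560, 163, 203, 92.5) shift [-145.   -1.   -0.] turn -0.0 rows 2.3
```

Request:
{"name": "send_rows", "arguments": {
  "plan": [0,0,40,0,255,0,0,68,0,255,0,0,68,0,255,-20,0,68,0,255,-35,0,68,0,255]
}}

```text
time: 44.72
eef_pos: [451.8, 158.8, 206.3]
ee_rot: [-0.0, -0.019, 1.0, -0.002]
contact_force: [-0.7, 1.3, 0.3]
width: 0.001
```

Request:
{"name": "send_rows", "arguments": {
  "plan": [-20,0,0,0,255,-45,0,0,0,255,-70,0,0,0,255,-95,0,0,0,255,-115,-1,0,0,255]
}}

```text
time: 45.35
eef_pos: [568.8, 162.1, 207.4]
ee_rot: [0.001, -0.019, 1.0, -0.002]
contact_force: [-0.6, -0.2, -0.1]
width: 0.001
```

Run:
```python
from h import *
go()
s=snap("scene"); cv2.imwrite("pics/s15.png",cv2.resize(s["color"][140:300,120:360],None,fx=3.3,fy=3.3,interpolation=cv2.INTER_CUBIC))
```

```text
at [568.8 162.1 207.4] yaw 92.2 w 0.001 F [-0.6 -0.2 -0.1] t 45.35 down [ 0.002 -0.004 -1.   ] q6 -1.52
```

View pics/s15.png

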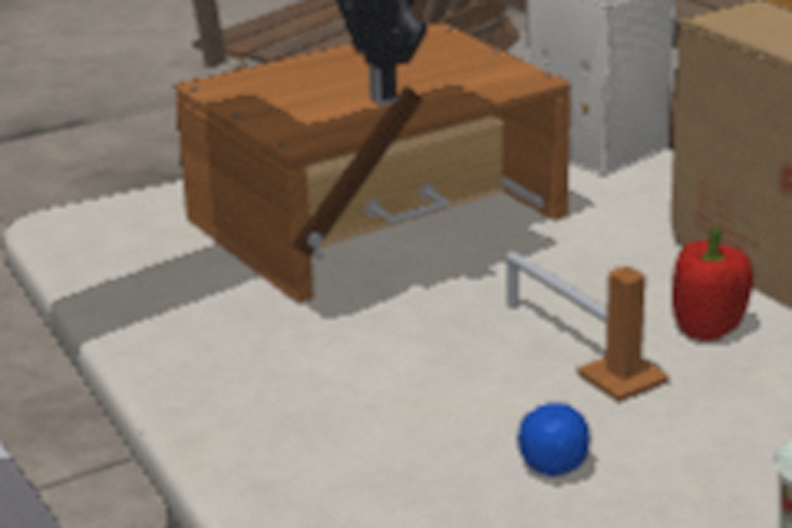

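The crop shows the bar past its balance point at roughly 45° (its end at (410,95)), ahead of the finger. I'll back off and let it fall.

Request:
{"name": "send_rows", "arguments": {
  "plan": [0,-30,-20,0,255,0,-60,-40,0,255,0,-80,-50,0,255,0,-80,-50,0,255,0,-80,-50,0,255]
}}

```text
time: 46.02
eef_pos: [573.9, 82.7, 257.3]
ee_rot: [0.003, -0.019, 1.0, -0.001]
contact_force: [-0.3, 0.8, 0.5]
width: -0.002
```

```bash
cat >> h.py <<'E'
def bar():
    c=snap("scene"); W=cloud(c,"scene"); h=cv2.cvtColor(c["color"],cv2.COLOR_BGR2HSV)
    P=W.reshape(-1,3); n=np.array([-np.cos(RY),-np.sin(RY)]); t=np.array([np.sin(RY),-np.cos(RY)])
    d=(P[:,:2]-RC)@n; l=(P[:,:2]-RC)@t   # d forward of centre, l towards riser -y
    m=np.isfinite(P[:,0])&(d>126)&(d<146)&(abs(l)<175)&(P[:,2]>40)&(P[:,2]<260); q=np.c_[l[m],P[m,2]]
    print("bar n",len(q)); 
    for a in range(-170,60,25):
        s=q[abs(q[:,0]-a)<12]; 
        if len(s): print(a,len(s),s[:,1].min().round(),s[:,1].max().round())
    return c
E
python3 - <<'E'
from h import *
bar(); go()
E
```

```text
bar n 346
-170 33 65.0 86.0
-145 52 55.0 87.0
-120 42 63.0 85.0
-95 44 63.0 85.0
-70 38 62.0 86.0
-45 40 61.0 86.0
-20 40 63.0 88.0
5 40 63.0 87.0
30 1 78.0 78.0
at [573.8  82.9 257.1] yaw 92.2 w -0.002 F [-0.1 -0.4  0.5] t 46.075 down [ 0.005 -0.003 -1.   ] q6 -1.66
```

Run:
```python
from h import *
s=snap("scene"); cv2.imwrite("pics/s16.png",cv2.resize(s["color"][130:370,110:450],None,fx=2.3,fy=2.3,interpolation=cv2.INTER_CUBIC)); go()
```

```text
at [573.8  83.1 257.1] yaw 92.2 w 0.0 F [-0.5 -0.7 -0.7] t 46.125 down [ 0.005 -0.003 -1.   ] q6 -1.66
```

View pics/s16.png

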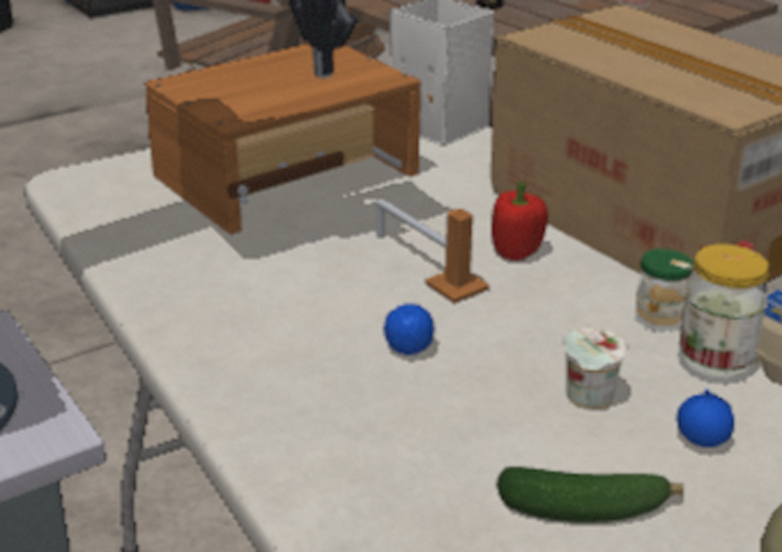

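The final view shows the bar level across the closed drawer at (290,172) and the hook standing at (458,285). The pepper, tub, zucchini and blue balls are where they were.

```bash
python3 -c "
from station import r
print(r.sign_off())"
```

```text
the job is handed in; nothing more can be done
None
```

The stand is closed up and the job is handed in, at about 46 s of robot time. With the hook I drew the drawer to its stop and put the onion, orange and tomato in one cell each; no lemon was there. I then set the lid on, pushed the drawer home, stood the hook in front of the riser and swung the bar down.

What the last checks showed:
- **Lid:** it sat flat before the drawer went in, with its top at 98.4 mm (98 expected) and slopes of about 0. I did not measure it again once the drawer was inside, because it is hidden there.
- **Drawer:** the push ended against a firm stop at about 9 N, and the loop sat within about 2 mm of its computed home position.
- **Bar:** it lies level along its whole length, with its faces at about 63 to 87 mm (63 to 85 expected).
- **Hook:** in the final picture it stands on its foot, clear in front of the riser.
- **Left alone:** the pepper, zucchini, tub and both blue look-alikes look undisturbed in the final picture.

- **Disagreement:** my estimates of the drawer centre differed by about 2.5 mm between views, and I used a value between them.
- **Tool tilt:** it crept up to about 2.6° during the fruit moves. I mostly corrected it before handling the lid, which still hung about 1° off level until it seated.

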